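Set up a housing under a strap clamp

TASK

Set up the flanged housing on the clamping plate, ready for the nut to be run down: seat it fully home over the spigot with its edge notch over the dowel pin, and stand the heel block that is as tall as the housing upright on the bright pad on the other side of the stud. Then lay the slotted strap over the stud so that it bridges level from the block to the housing, and drop the thick washer over the stud flat onto the strap. Leave the shorter block, the ring gauge and the screwdriver where they lie.

Things in the scene. Friction and masses are not known exactly. Their poses are not given: they have to be found in the camera images.
- plate: Fixed dark steel plate 80 x 184 x 12 mm (own x, y, z), origin at centre of underside. On its 12 mm high top face, on the line x = 0: threaded stud 9.6 mm thick at y 0, tip tapered, 92 mm above the bench, collar 21 mm wide, 6 mm high at its foot; spigot 20 mm thick, 14 mm high at y +56 mm; dowel 7 mm thick, 8.5 mm high at y +85 mm; bright flush pad 36 x 50 mm (x, y) at y -56 mm for the heel block.
- housing_mid (a point): Aluminium housing: flange 66 x 66 x 10 mm at the bottom, round hub 40 mm thick (43 at its foot) above it up to 42 mm, 25 mm bore right through. In the flange edge on its own +y side an open notch 14 mm wide, 12 mm deep. Point: on the axis, 21 mm above the underside; z up, y towards the notch. Seated, its y points as the plate's y. Grip the hub above the flange, fingers apart along the plate's x.
- tall_block_mid (a point): Taller dark steel heel block, 44 x 30 x 42 mm (own x, y, z), as tall as the housing, two holes in its top; the point is its centre, 21 mm above the underside. About 0.4 kg. Stands best with its 44 mm side along the plate's y.
- short_block_mid (a point): Shorter dark steel heel block, 44 x 30 x 24 mm (own x, y, z), one hole in its top: too low for this housing, stays where it is. The point is its centre, 12 mm above the underside.
- strap_mid (a point): Flat steel clamp strap, 148 x 32 x 14 mm (own x, y, z), with a closed slot right through its middle, 41 mm long (along x) and 14 mm wide; both ends and both faces alike. The point is its centre, 7 mm above the underside, in the middle of the slot. About 0.36 kg. It can be gripped across its width at the middle; the stud then comes up between the fingers.
- washer_mid (a point): Thick steel washer lying flat, 36 mm across, bore 15 mm, 14 mm thick; the point is its centre, 7 mm above the underside. About 0.08 kg.
- ring_gauge: Bystander: steel ring gauge lying flat, 60 mm across, 16 mm high; origin at the centre of its underside.
- screwdriver: Bystander: screwdriver with yellow handle, 194 mm long, 26 mm high, lying along its own y; origin at the centre of its underside.
- lever_press: Obstacle, fixed furniture: white arbor press, base 0.32 x 0.18 m and 0.05 m high, about 0.5 m tall with a long lever above; origin on the bench under its front half. It stands between the parts on the left and the plate on the right: carry things round in front of it, within about 0.45 m of the robot's base axis. A wire rack 0.13 m high stands behind and to the right of the plate.
There are look-alikes about, which are no part of the job. Leave any purple or turquoise look-alike of the part that bears tall_block_mid alone.

How it is judged:
By the outcome, as a careful person would: the job done as asked, in the order asked, and still so for the second after the job is handed in, with the robot touching nothing.
It also fails if it takes over 138 s, if anything falls off the work surface, if the arm or the gripper's body presses on something with over 40 N, if the wrist force passes 120 N, or if a joint passes its speed limit or range.

ROBOT

A 6-joint arm with a two-finger parallel gripper is mounted at the origin on a cart in front of the work surface, level with it; the furniture and walls round the work are solid. World frame = base frame: x ahead of the robot, y to its left, z up, the work surface at z = 0. Lengths are in m, angles in rad, forces in N, time in s.
With the tool pointing down it reaches from about 0.425 to 0.95 m from the base axis. Payload 3.5 kg.
Tool frame: the origin (TCP) lies on the centre line of the jaws, within the pads' length; the fingertips stand 14 mm ahead of it and the grasp point (between the pads) lies 5 mm behind it (ctrl.finger_overhang is the distance from the TCP to the fingertips, in m); z points along the fingers, y is the line along which they close (so a half turn about z gives the same grasp; the last joint's range is limited). The gripper opens to 85 mm and grips with 20 to 120 N. Pads are 22 mm wide; open, the fingers measure 114 mm over their backs; the gripper's body (76 mm by 85 mm) begins 54 mm behind the grasp point. The pads swing forward as they close: fully open they stand 13 mm farther back than shut.
Start: joints at [-1.389, 0.286, 1.577, -0, 1.279, -0.15], TCP at [0.22, -0.638, 0.245] pointing down, gripper open.
Joint ranges: [-2.77, 2.77], [-0.9, 2.22], [0.21, 2.48], [-1.53, 4.67], [0.24, 2.81], [-2.84, 2.84]. Speed limits (rad/s): [2.79, 2.79, 3.14, 3.14, 3.14, 3.14].

INTERFACE

Orientations are given as a unit quaternion [x, y, z, w].
In Python, from plant import ctrl gives the robot as it stands.
- The arm moves only by the tool send_rows, never from a script. Its argument "moves" is text: rows parted by semicolons, each of 7 numbers parted by spaces: the turn, a rotation vector about the tool's x, y, z in units of 360 degrees (1.0 is 360 degrees), then the shift along the tool's x, y, z in units of 20 cm (1.0 is 20 cm), then the gripper's target within -1 to 1 (fully open at 1, half-way at 0, shut at -1). A call has 1 to 12 rows; each row is the pose to reach, as a shift and turn from the pose commanded when the call began, along the tool's axes at that moment, turning the shorter way round; what a row does not reach only later rows make up. A row lasts 1/8 s, in which the tool goes at most 62.5 mm and 10.7 degrees, less where a joint would pass 70% of its speed; a pose out of reach is approached as far as the arm can. A call with a number of a shift or a turn outside -1 to 1 is refused whole. A call with a gripper value outside its range is refused whole. The fingers move at their own pace and stop on an object; "newtons" is the grip in N (left out, the last holds). Time passes only in rows, so rows that repeat a pose let the fingers close. It gives the time, the measured TCP pose, the force, the opening and the grip force at its end, in the units of the state.
- ctrl.get_state(): the state, without advancing time (a new reading comes with each control period).
- ctrl.read_camera(name): name is "scene" or "top" or "wrist"; returns a dict with "image" (400x640x3 uint8, red, green, blue), "fovy" (degrees; the focal length in pixels is half the picture's height over the tangent of half this angle, whatever the lens; pixels are square), "cx", "cy" (the principal point, pixels), "distortion" ([k1, k2, p1, p2, k3] as OpenCV has them; the pictures are not rectified), "extrinsics" (4x4, takes a point from camera to world coordinates). Camera axes: x right, y up, looking along -z (the intrinsics and any distortion apply to the point x, -y, -z); pixel columns grow to the right and rows downward; lengths in m; the calibration is good to about 2 mm. A picture is of the moment at which its call begins. There is no depth.
- ctrl.sign_off(): hands the job in; it is judged then, once.
The state is a dict: "time": time; "qpos": joint angles; "dq": joint speeds; "joint_efforts": joint torques, N m; "eef_pos": TCP position; "tcp_rot": TCP orientation; "contact_force": force on the tool from outside, world axes, zero at the start; "wrist_torque": the same for the moment, N m; "opening": opening from 0.0 (shut) to 1.0 (fully open); "finger_force": force on a finger pad.
Only numpy, scipy, OpenCV 4.12 (cv2) and the standard library are available. Lean on these libraries where they do the work, as an engineer would, in place of code of your own. Each camera call takes 0.05 s, during which the arm holds its last target. There are 200 camera calls.

## Working session

There is one attempt and no reset: what is moved stays moved. The work goes in short steps, Python scripts to look and compute and a tool call to move; the robot and the scene stay as the last step left them, time stands still between calls to the robot, and variables do not carry over. Pictures are saved under pics/ and viewed, at most 14 in all, crops included, and the job is handed in when it is done.

Besides the shell and the picture viewer there is one more tool, called by a JSON object that holds its "fn" and its "kwargs", one argument or row to a line. send_rows: Moves the arm, as the interface text tells. Its arguments: {"type":"object","properties":{"moves":{"type":"string"},"newtons":{"type":"number"}},"required":["moves"]}

```bash
ls; mkdir -p pics; cat > h.py <<'E'
import numpy as np, cv2
from scipy.spatial.transform import Rotation as R
from plant import ctrl
def shot(n,f=None):
    d=ctrl.read_camera(n)
    if f: cv2.imwrite('pics/'+f,d['image'][:,:,::-1])
    return d
def K(d):
    f=d['image'].shape[0]/2/np.tan(np.radians(d['fovy'])/2)
    return np.array([[f,0,d['cx']],[0,f,d['cy']],[0,0,1]])
def ray(d,px):
    u=cv2.undistortPoints(np.array(px,float).reshape(-1,1,2),K(d),np.array(d['distortion'])).reshape(-1,2)
    E=np.array(d['extrinsics']); v=np.c_[u[:,0],-u[:,1],-np.ones(len(u))]@E[:3,:3].T
    return E[:3,3],v
def onz(d,px,z):
    o,v=ray(d,px); return o+v*((z-o[2])/v[:,2])[:,None]
def proj(d,P):
    E=np.array(d['extrinsics']); c=(np.array(P,float).reshape(-1,3)-E[:3,3])@E[:3,:3]
    c=c*[1,-1,-1]
    return cv2.projectPoints(c,np.zeros(3),np.zeros(3),K(d),np.array(d['distortion']))[0].reshape(-1,2)
E
python3 - <<'E'
from h import *
for n in ['top','scene','wrist']:
    d=shot(n,n+'0.png'); print(n,d['fovy'],np.round(d['extrinsics'],3).tolist(),d['distortion'])
s=ctrl.get_state(); print(s)
E
```

```text
pics
top 55.93651655866401 [[0.004, 0.988, -0.157, 0.343], [-1.0, 0.001, -0.023, 0.099], [-0.022, 0.157, 0.987, 1.104], [0.0, 0.0, 0.0, 1.0]] [-0.04846917  0.          0.          0.          0.        ]
scene 46.72122616801105 [[0.507, 0.377, -0.775, -0.474], [-0.862, 0.213, -0.46, -0.479], [-0.009, 0.901, 0.433, 0.632], [0.0, 0.0, 0.0, 1.0]] [0.0043124 0.        0.        0.        0.       ]
wrist 59.07876131933904 [[0.326, 0.904, 0.277, 0.291], [-0.945, 0.312, 0.093, -0.613], [-0.003, -0.292, 0.957, 0.372], [0.0, 0.0, 0.0, 1.0]] [0.01903569 0.         0.         0.         0.        ]
{'time': 0.15, 'qpos': array([-1.38900481e+00,  2.87013972e-01,  1.57788146e+00,  1.28870761e-05,
        1.27863226e+00, -1.50003730e-01]), 'dq': array([ 0.00077332, -0.00275795, -0.00432353, -0.00022807,  0.00165377,
       -0.00079082]), 'joint_efforts': array([ 1.03365608e-03, -4.06604218e+01, -2.93141520e+01, -1.83491334e-04,
        3.93528171e-03, -7.35899278e-06]), 'eef_pos': array([ 0.21981041, -0.63766883,  0.24420832]), 'tcp_rot': array([ 9.86270367e-01,  1.65135784e-01, -9.20913293e-06, -9.67497149e-04]), 'contact_force': array([-0.88318084,  0.34544779, -0.53843633]), 'wrist_torque': array([ 0.04096878, -0.06093774,  0.00113691]), 'finger_force': 0.0, 'opening': 0.9956876403825583}
```

View pics/top0.png

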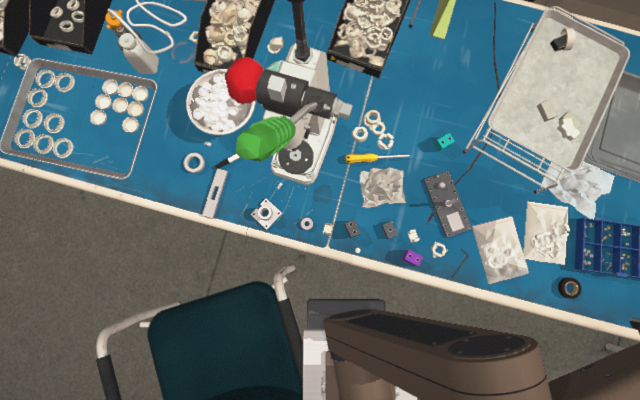

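View pics/scene0.png

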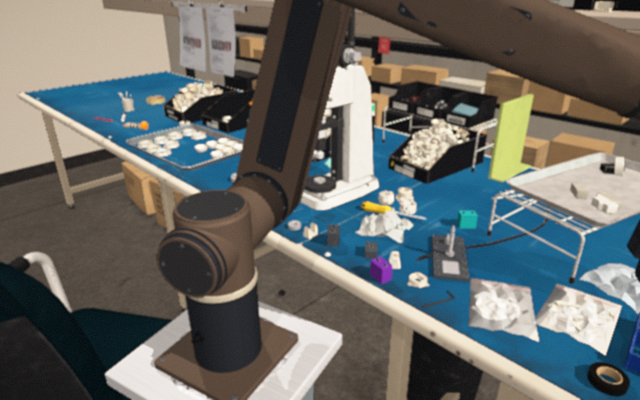

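The top view shows the strap at (214,192), housing (265,213), washer (307,224), dark blocks (352,229) and (390,230), and plate (446,204). The ring gauge is at (194,162) and the screwdriver at (375,158). Things that could be taken for the tall block are dark (352,229), dark (390,230), purple (413,258) and turquoise (445,140). It should be one of the two dark ones, the one with two holes. I'll check this in a close crop.

```bash
python3 - <<'E'
import cv2
a=cv2.imread('pics/top0.png')
cv2.imwrite('pics/c1.png',cv2.resize(a[170:270,330:480],None,fx=5,fy=5,interpolation=cv2.INTER_CUBIC))
cv2.imwrite('pics/c2.png',cv2.resize(a[150:250,180:330],None,fx=5,fy=5,interpolation=cv2.INTER_CUBIC))
from h import *
d=shot('top')
for n,p,z in [('strap',(214,192),.014),('hous',(265,213),.042),('wash',(307,224),.014),('b1',(352,229),.03),('b2',(390,230),.03),('plate',(446,204),.012),('ring',(194,162),.016)]: print(n,onz(d,[p],z)[0].round(3))
E
```

```text
strap [0.545 0.426 0.014]
hous [0.479 0.267 0.042]
wash [0.45  0.149 0.014]
b1 [0.435 0.019 0.03 ]
b2 [ 0.432 -0.089  0.03 ]
plate [ 0.51  -0.258  0.012]
ring [0.637 0.491 0.016]
```

View pics/c1.png

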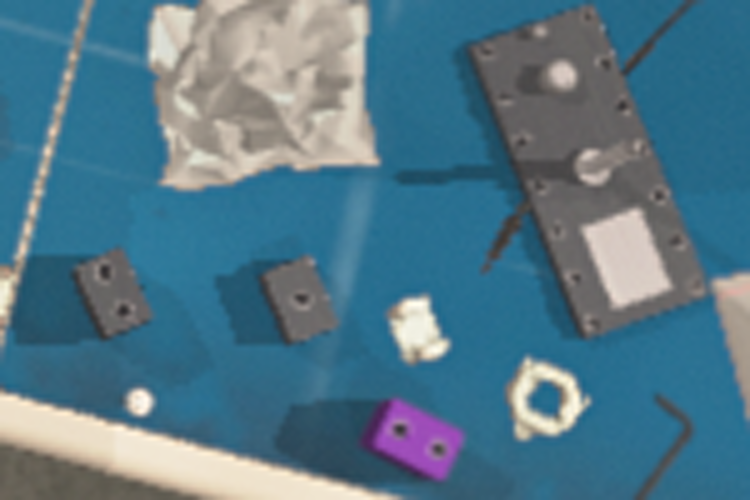

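View pics/c2.png

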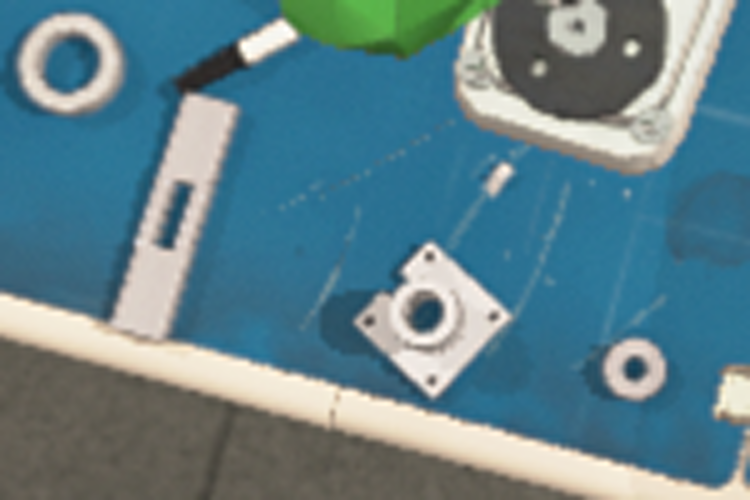

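The left dark block at (352,229) has two holes, so it is the tall one; the right one at (390,230) has one hole. The plate's spigot is at crop (560,75), the stud foot at (593,167) and the pad at (627,258). The housing is at full-image (265,213) with its notch towards the upper left. Next I'll write the planner.

```bash
cat >> h.py <<'E'
def Rd(psi): # tool down, tool y along angle psi
    y=np.array([np.cos(psi),np.sin(psi),0]); z=np.array([0,0,-1.]); return np.c_[np.cross(y,z),y,z]
def plan(wps,start=None):
    """wps: (x,y,z,psi_deg,grip[,hold rows]); prints calls of <=12 rows, relative to each call's start pose"""
    if start is None:
        s=ctrl.get_state(); p=s['eef_pos']; M=R.from_quat(s['tcp_rot']).as_matrix()
    else: p,M=np.array(start[:3]),Rd(np.radians(start[3]))
    rows=[];p0,M0=p,M
    def flush():
        nonlocal rows
        out=[];last=None;n=0
        for r in rows+[None]:
            if r==last: n+=1
            else:
                if last: out.append(f'{n}x[{last}]')
                last,n=r,1
        if rows: print('CALL',len(rows),' '.join(out))
        rows=[]
    for w in wps:
        T=np.array(w[:3]);MT=Rd(np.radians(w[3]));hold=w[5] if len(w)>5 else 1
        rv=R.from_matrix(M.T@MT).as_rotvec(); D=np.linalg.norm(T-p)
        q=np.degrees(np.arctan2(w[1],w[0]))-w[3]
        if abs(q)>150: print('q6?',q)
        n=max(int(np.ceil(D/.06)),int(np.ceil(np.degrees(np.linalg.norm(rv))/10)),1)
        ps,Ms=p,M
        for i in range(1,n+hold):
            t=min(i/n,1); pi=ps+(T-ps)*t; Mi=Ms@R.from_rotvec(rv*t).as_matrix()
            sh=M0.T@(pi-p0)/.2
            if len(rows)==12 or np.abs(sh).max()>1: flush(); p0,M0=p,M; sh=M0.T@(pi-p0)/.2
            tv=R.from_matrix(M0.T@Mi).as_rotvec()/(2*np.pi)
            rows.append(' '.join(f'{v:.3f}'.rstrip('0').rstrip('.').replace('-0','-0') for v in [*tv,*sh,w[4]]))
            p,M=pi,Mi
    flush()
E
python3 - <<'E'
from h import *
plan([(.46,-.27,.25,-28,1,2)])
E
```

```text
CALL 4 1x[-0 -0 -0.015 0.217 -0.168 -0.003 1] 1x[-0 -0 -0.03 0.434 -0.337 -0.006 1] 1x[-0 -0 -0.045 0.65 -0.505 -0.01 1] 1x[-0 -0 -0.06 0.867 -0.674 -0.013 1]
CALL 3 1x[-0 -0 -0.015 0.263 -0.077 -0.003 1] 1x[-0 -0 -0.03 0.527 -0.155 -0.007 1] 1x[-0 -0 -0.045 0.79 -0.232 -0.01 1]
CALL 2 2x[-0 -0 -0.015 0.275 -0.001 -0.003 1]
```

{"fn": "send_rows", "kwargs": {
  "moves": "0 0 -0.03 0.434 -0.337 -0.006 1; 0 0 -0.06 0.867 -0.674 -0.013 1; 0 0 -0.06 0.867 -0.674 -0.013 1; 0 0 -0.06 0.867 -0.674 -0.013 1"
}}

```text
time: 0.7
eef_pos: [0.3412, -0.4515, 0.2478]
tcp_rot: [0.937, 0.348, 0.0, -0.0]
contact_force: [-0.4, 0.6, 0.0]
opening: 0.998
finger_force: 0.0
```

{"fn": "send_rows", "kwargs": {
  "moves": "0 0 -0.03 0.527 -0.155 -0.007 1; 0 0 -0.045 0.79 -0.232 -0.01 1; 0 0 -0.045 0.79 -0.232 -0.01 1; 0 0 -0.045 0.79 -0.232 -0.01 1"
}}

```text
time: 1.2
eef_pos: [0.4307, -0.3139, 0.2499]
tcp_rot: [0.879, 0.478, 0.0, -0.0]
contact_force: [-0.3, 0.3, -0.3]
opening: 0.995
finger_force: 0.0
```

{"fn": "send_rows", "kwargs": {
  "moves": "0 0 -0.015 0.275 0 -0.003 1; 0 0 -0.015 0.275 0 -0.003 1; 0 0 -0.015 0.275 0 -0.003 1; 0 0 -0.015 0.275 0 -0.003 1"
}}

```text
time: 1.7
eef_pos: [0.4591, -0.2714, 0.2504]
tcp_rot: [0.857, 0.516, -0.0, 0.0]
contact_force: [-0.3, -0.2, 0.5]
opening: 1.0
finger_force: 0.0
```

```bash
python3 - <<'E'
from h import *
d=shot('wrist','w1.png'); s=ctrl.get_state()
np.save('w1.npy',d,allow_pickle=True)
print(s['time'],s['eef_pos'],s['dq'].round(3)); plan([(.455,-.03,.25,-4,1,2)],(.46,-.27,.25,-28))
plan([(.465,.2,.25,23,1,3)],(.455,-.03,.25,-4))
E
```

```text
1.75 [ 0.45914537 -0.27130364  0.25042616] [ 0.003 -0.002  0.     0.001 -0.001  0.   ]
CALL 4 1x[0 0 -0.013 0.21 -0.117 0 1] 1x[0 0 -0.027 0.419 -0.234 0 1] 1x[0 0 -0.04 0.629 -0.351 0 1] 1x[0 0 -0.053 0.838 -0.468 0 1]
CALL 2 2x[0 0 -0.013 0.236 -0.042 0 1]
CALL 3 1x[0 0 -0.019 0.288 -0.008 0 1] 1x[0 0 -0.038 0.575 -0.015 0 1] 1x[0 0 -0.056 0.863 -0.023 0 1]
CALL 3 3x[0 0 -0.019 0.273 0.092 0 1]
```

View pics/w1.png

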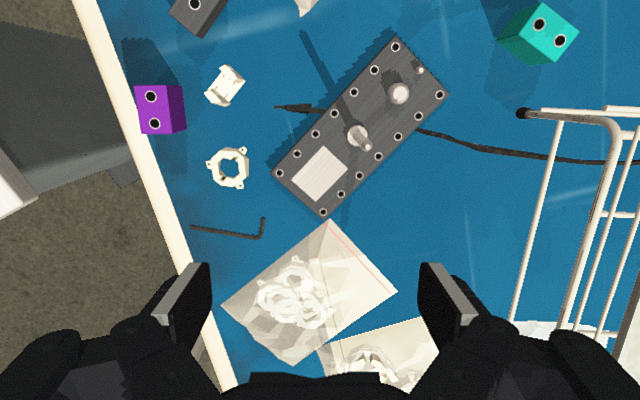

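The wrist view shows the plate clearly: corners near (398,37), (449,92), (324,219) and (272,172), dowel (419,71), spigot (400,93), stud (358,135), pad (319,173). Next I measure the plate and move on.

```bash
python3 - <<'E'
from h import *
d=np.load('w1.npy',allow_pickle=True).item(); im=d['image']
hsv=cv2.cvtColor(im,cv2.COLOR_RGB2HSV)
m=((hsv[...,1]<70)&(hsv[...,2]<150)&(hsv[...,2]>45)).astype(np.uint8); m[230:]=0; m[:,:265]=0; m[:,460:]=0
m=cv2.morphologyEx(m,cv2.MORPH_OPEN,np.ones((5,5)))
c=max(cv2.findContours(m,0,2)[0],key=cv2.contourArea); h=cv2.convexHull(c).reshape(-1,2)
P=onz(d,h,.012)[:,:2]; print('rect',cv2.minAreaRect((P*1000).astype(np.float32)))
b=((hsv[...,1]<40)&(hsv[...,2]>190)).astype(np.uint8)
n,l,st,ce=cv2.connectedComponentsWithStats(b)
for i in range(1,n):
    if st[i,4]>60 and 260<ce[i,0]<460 and ce[i,1]<220:
        q=np.argwhere(l==i)[:,::-1]; print('bright',st[i],ce[i].round(1),cv2.minAreaRect((onz(d,q,.012)[:,:2]*1000).astype(np.float32)))
for n,p,z in [('spig',(400,91),.026),('pad',(319,173),.012),('stud foot',(357,137),.018),('tip?',(370,148),.092)]: print(n,onz(d,[p],z)[0].round(4))
E
```

```text
rect ((512.6758422851562, -260.9598388671875), (182.30784606933594, 81.35689544677734), 18.74500274658203)
bright [296   0  19  17 169] [304.3   5.6] ((523.6029663085938, -134.3416290283203), (13.853780746459961, 15.33714771270752), 79.19477081298828)
bright [393  86  15  17 194] [400.1  93.8] ((568.6199951171875, -246.6276397705078), (15.447375297546387, 13.82898998260498), 65.95668029785156)
bright [348 130  10  16  71] [351.5 139.1] ((506.6682434082031, -263.4971618652344), (6.175739288330078, 17.0810604095459), 2.0566771030426025)
bright [ 292  146   55   55 1564] [319.2 173.4] ((460.22198486328125, -280.46978759765625), (50.01156234741211, 35.637962341308594), 18.398591995239258)
spig [ 0.5669 -0.2425  0.026 ]
pad [ 0.4606 -0.2797  0.012 ]
stud foot [ 0.5124 -0.2636  0.018 ]
tip? [ 0.5141 -0.2644  0.092 ]
```

{"fn": "send_rows", "kwargs": {
  "moves": "0 0 -0.027 0.419 -0.234 0 1; 0 0 -0.053 0.838 -0.468 0 1; 0 0 -0.053 0.838 -0.468 0 1; 0 0 -0.053 0.838 -0.468 0 1"
}}

```text
time: 2.25
eef_pos: [0.4546, -0.0758, 0.2505]
tcp_rot: [0.758, 0.653, 0.0, -0.0]
contact_force: [0.8, -0.8, 0.2]
opening: 1.0
finger_force: 0.0
```

{"fn": "send_rows", "kwargs": {
  "moves": "0 0 -0.013 0.236 -0.042 0 1; 0 0 -0.013 0.236 -0.042 0 1; 0 0 -0.013 0.236 -0.042 0 1"
}}

```text
time: 2.62
eef_pos: [0.4542, -0.0316, 0.2506]
tcp_rot: [0.732, 0.681, -0.0, 0.0]
contact_force: [0.3, -0.8, -0.6]
opening: 0.998
finger_force: 0.0
```

```bash
python3 - <<'E'
from h import *
d=shot('wrist','w2.png'); np.save('w2.npy',d,allow_pickle=True); print(ctrl.get_state()['eef_pos'])
E
```

```text
[ 0.4542121  -0.03180702  0.2506125 ]
```

{"fn": "send_rows", "kwargs": {
  "moves": "0 0 -0.019 0.288 -0.008 0 1; 0 0 -0.056 0.863 -0.023 0 1; 0 0 -0.056 0.863 -0.023 0 1; 0 0 -0.056 0.863 -0.023 0 1"
}}

```text
time: 3.18
eef_pos: [0.4619, 0.1436, 0.2505]
tcp_rot: [0.6, 0.8, 0.0, -0.0]
contact_force: [0.2, -0.6, -0.1]
opening: 0.999
finger_force: 0.0
```

{"fn": "send_rows", "kwargs": {
  "moves": "0 0 -0.019 0.273 0.092 0 1; 0 0 -0.019 0.273 0.092 0 1; 0 0 -0.019 0.273 0.092 0 1"
}}

```text
time: 3.55
eef_pos: [0.4645, 0.1982, 0.2503]
tcp_rot: [0.553, 0.833, -0.001, 0.0]
contact_force: [0.8, 0.3, -0.1]
opening: 0.998
finger_force: 0.0
```

```bash
python3 - <<'E'
from h import *
d=shot('wrist','w3.png'); np.save('w3.npy',d,allow_pickle=True); print(ctrl.get_state()['eef_pos'],ctrl.get_state()['time'])
E
```

```text
[0.46449317 0.19802182 0.25032045] 3.6
```

View pics/w3.png

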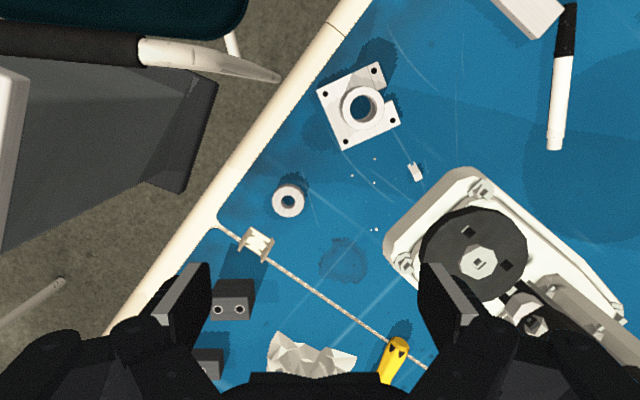

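The view shows the housing flange with corners (378,62), (317,93), (342,150) and (401,122). The notch is on its right side near (388,93) and the bore is at (361,108). The washer is at (289,200) and the tall block's top at (235,305). Now I measure the housing and washer, and the block from w2.

```bash
python3 - <<'E'
from h import *
d=np.load('w3.npy',allow_pickle=True).item(); im=d['image']
hsv=cv2.cvtColor(im,cv2.COLOR_RGB2HSV)
def comp(m,pt,box):
    b=np.zeros_like(m);x0,y0,x1,y1=box;b[y0:y1,x0:x1]=m[y0:y1,x0:x1]
    b=cv2.morphologyEx(b,cv2.MORPH_OPEN,np.ones((3,3)))
    return max(cv2.findContours(b,0,2)[0],key=cv2.contourArea)
m=((hsv[...,1]<70)&(hsv[...,2]>100)).astype(np.uint8)
c=comp(m,0,(305,50,410,160)); h=cv2.convexHull(c).reshape(-1,2)
print('flange',cv2.minAreaRect((onz(d,h,.010)[:,:2]*1000).astype(np.float32)))
for p in [(385,93),(391,92)]: print('notch',onz(d,[p],.01)[0].round(4))
# bore top rim / hub
dk=((hsv[...,2]<120)).astype(np.uint8); c=comp(dk,0,(340,88,384,130)); print('bore px',cv2.fitEllipse(c)); print(onz(d,[cv2.fitEllipse(c)[0]],.042))
c=comp(m,0,(265,178,312,222)); e=cv2.fitEllipse(cv2.convexHull(c)); print('wash',e,onz(d,[e[0]],.010))
d2=np.load('w2.npy',allow_pickle=True).item()
a=cv2.imread('pics/w2.png'); 
pt=proj(d2,[[.435,.019,.04]])[0]; print(pt)
cv2.imwrite('pics/w2c.png',cv2.resize(np.hstack([a[int(max(pt[1]-75,0)):int(max(pt[1]-75,0))+150,int(pt[0])-75:int(pt[0])+75],a[120:270,120:270]*0]),None,fx=2.5,fy=2.5)); print(pt)
E
```

```text
flange ((482.8783264160156, 271.22918701171875), (66.53718566894531, 67.1607894897461), 47.32231521606445)
notch [0.5015 0.2935 0.01  ]
notch [0.5065 0.2966 0.01  ]
bore px ((362.117431640625, 107.88395690917969), (22.766780853271484, 25.44391632080078), 98.18787384033203)
[[0.48212929 0.27137684 0.042     ]]
wash ((287.8334655761719, 200.58639526367188), (32.33277893066406, 33.28124237060547), 67.47686004638672) [[0.45349282 0.15175941 0.01      ]]
[289.26058486 120.86503363]
[289.26058486 120.86503363]
```

View pics/w2c.png

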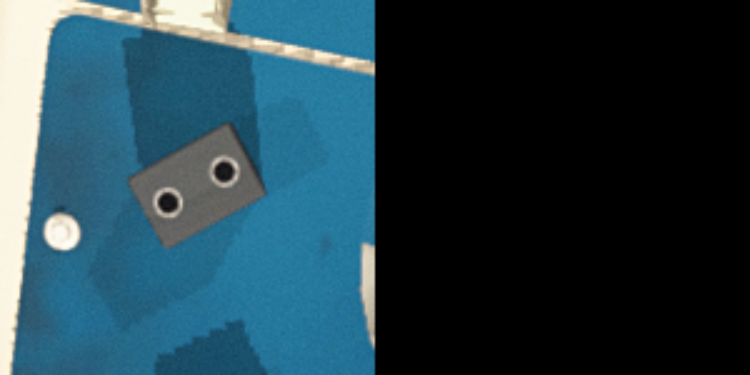

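The crop shows the tall block's top with corners (130,180), (230,125), (265,195) and (165,247), and its two holes.

```bash
python3 - <<'E'
from h import *
print(ctrl.finger_overhang)
d=np.load('w2.npy',allow_pickle=True).item()
q=np.array([(130,180),(230,125),(265,195),(165,247)])/2.5+[214,45]
P=onz(d,q,.042)[:,:2]; print('block',cv2.minAreaRect((P*1000).astype(np.float32)), P.mean(0))
h=np.array([(167,203),(225,172)])/2.5+[214,45]; H=onz(d,h,.042); v=H[1]-H[0]; print(H.mean(0), np.degrees(np.arctan2(v[1],v[0])))
plan([(.4825,.2713,.12,-42.7,1,2),(.4825,.2713,.03,-42.7,1,3)])
E
```

```text
0.014
block ((438.4908447265625, 19.697193145751953), (42.505455017089844, 28.087841033935547), 23.162471771240234) [0.43860619 0.01972043]
[0.43807438 0.01969184 0.042     ] 23.21516184727152
CALL 9 1x[-0 0 0.026 0.043 0.032 0.093 1] 1x[-0 0 0.052 0.087 0.064 0.186 1] 1x[-0 0 0.078 0.13 0.097 0.279 1] 1x[-0 0 0.104 0.173 0.129 0.372 1] 1x[-0 0 0.13 0.217 0.161 0.465 1] 1x[-0 0 0.156 0.26 0.193 0.558 1] 2x[-0 0 0.182 0.303 0.225 0.651 1] 1x[-0 0 0.182 0.303 0.226 0.876 1]
CALL 3 3x[-0 -0 0 0 -0 0.225 1]
```

{"fn": "send_rows", "kwargs": {
  "moves": "0 0 0.026 0.043 0.032 0.093 1; 0 0 0.078 0.13 0.097 0.279 1; 0 0 0.13 0.217 0.161 0.465 1; 0 0 0.182 0.303 0.225 0.651 1; 0 0 0.182 0.303 0.225 0.651 1; 0 0 0.182 0.303 0.225 0.651 1; 0 0 0.182 0.303 0.225 0.651 1; 0 0 0.182 0.303 0.225 0.651 1; 0 0 0.182 0.303 0.225 0.651 1"
}}

```text
time: 4.72
eef_pos: [0.4822, 0.2721, 0.1204]
tcp_rot: [0.916, 0.402, 0.0, 0.0]
contact_force: [-0.6, -0.3, -0.0]
opening: 1.002
finger_force: 0.0
```

```bash
python3 - <<'E'
from h import *
s=ctrl.get_state(); print(s['eef_pos'],s['dq'].round(2))
d=shot('wrist','w4.png'); plan([(.4825,.2713,.03,-42.7,1,4)])
E
```

```text
[0.48220763 0.272134   0.12041653] [ 0.01  0.   -0.    0.    0.    0.  ]
CALL 5 1x[0 -0 0 -0.001 0.002 0.226 1] 4x[0 -0 0 -0.003 0.005 0.452 1]
```

View pics/w4.png

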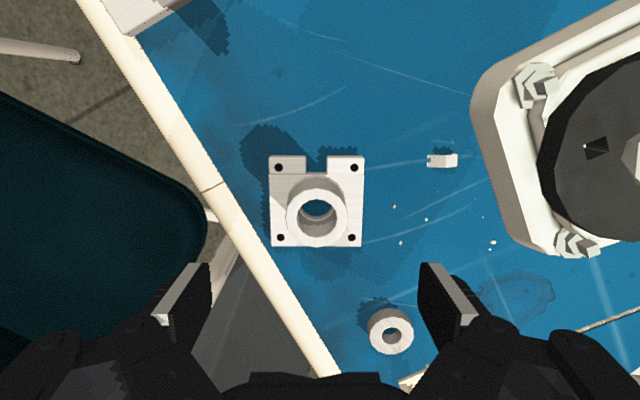

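The housing sits square to the jaws, with its notch up at (316,165), so I descend and grip.

{"fn": "send_rows", "kwargs": {
  "moves": "0 0 0 -0.003 0.005 0.226 1; 0 0 0 -0.003 0.005 0.452 1; 0 0 0 -0.003 0.005 0.452 1; 0 0 0 -0.003 0.005 0.452 1; 0 0 0 -0.003 0.005 0.452 -1; 0 0 0 -0.003 0.005 0.452 -1; 0 0 0 -0.003 0.005 0.452 -1; 0 0 0 -0.003 0.005 0.452 -1; 0 0 0 -0.003 0.005 0.452 -1; 0 0 0 -0.003 0.005 0.452 -1; 0 0 0 -0.003 0.005 0.452 -1; 0 0 0 -0.003 0.005 0.452 -1",
  "newtons": 60
}}

```text
time: 6.28
eef_pos: [0.4834, 0.2725, 0.0318]
tcp_rot: [0.915, 0.402, 0.001, 0.0]
contact_force: [-0.4, -0.2, 5.7]
opening: 0.454
finger_force: 61.6
```

```bash
python3 - <<'E'
from h import *
s=ctrl.get_state(); print(s['eef_pos'],s['dq'].round(2),s['opening'],s['finger_force'],s['contact_force'])
x,y,z=s['eef_pos']
plan([(x,y,.13,-42.7,-1),(.445,.13,.16,-55,-1),(.45,0,.16,-65,-1),(.48,-.15,.16,-71.2,-1),(.566,-.2443,.12,-71.2,-1,3)])
E
```

```text
[0.48338769 0.27249155 0.03181779] [ 0.  0.  0.  0. -0. -0.] 0.45416430234293875 61.63500205422679 [-0.35722001 -0.19740684  5.65318689]
CALL 7 1x[0 -0 0 0.001 0 -0.245 -1] 1x[0 -0 0 0.001 0.001 -0.491 -1] 1x[0 -0 0.012 -0.217 0.114 -0.541 -1] 1x[0 -0 0.023 -0.435 0.228 -0.592 -1] 1x[0 -0 0.035 -0.653 0.341 -0.642 -1] 1x[0 -0 0.044 -0.807 0.494 -0.642 -1] 1x[0 -0 0.053 -0.961 0.646 -0.642 -1]
CALL 4 1x[0 0 0.009 -0.095 0.195 -0 -1] 1x[0 0 0.015 -0.17 0.438 -0 -1] 1x[0 0 0.021 -0.245 0.682 -0 -1] 1x[0 0 0.026 -0.319 0.926 -0 -1]
CALL 5 1x[-0 -0 0 0.085 0.195 0.067 -1] 1x[-0 -0 0 0.17 0.39 0.133 -1] 3x[-0 -0 0 0.255 0.585 0.2 -1]
```

{"fn": "send_rows", "kwargs": {
  "moves": "0 0 0 0.001 0 -0.245 -1; 0 0 0 0.001 0.001 -0.491 -1; 0 0 0.012 -0.217 0.114 -0.541 -1; 0 0 0.023 -0.435 0.228 -0.592 -1; 0 0 0.035 -0.653 0.341 -0.642 -1; 0 0 0.044 -0.807 0.494 -0.642 -1; 0 0 0.053 -0.961 0.646 -0.642 -1"
}}

```text
time: 7.15
eef_pos: [0.4465, 0.0418, 0.1581]
tcp_rot: [0.97, 0.244, -0.0, -0.0]
contact_force: [0.6, -1.4, -2.2]
opening: 0.453
finger_force: 61.7
```

{"fn": "send_rows", "kwargs": {
  "moves": "0 0 0.009 -0.095 0.195 0 -1; 0 0 0.015 -0.17 0.438 0 -1; 0 0 0.021 -0.245 0.682 0 -1; 0 0 0.026 -0.319 0.926 0 -1"
}}

```text
time: 7.65
eef_pos: [0.4787, -0.1515, 0.1578]
tcp_rot: [0.986, 0.164, -0.0, -0.0]
contact_force: [0.8, 0.3, -1.7]
opening: 0.454
finger_force: 61.7
```

{"fn": "send_rows", "kwargs": {
  "moves": "0 0 0 0.085 0.195 0.067 -1; 0 0 0 0.17 0.39 0.133 -1; 0 0 0 0.255 0.585 0.2 -1; 0 0 0 0.255 0.585 0.2 -1; 0 0 0 0.255 0.585 0.2 -1; 0 0 0 0.255 0.585 0.2 -1"
}}

```text
time: 8.4
eef_pos: [0.565, -0.2433, 0.1187]
tcp_rot: [0.986, 0.165, -0.0, -0.0]
contact_force: [-0.3, 1.0, -1.7]
opening: 0.451
finger_force: 61.6
```

```bash
python3 - <<'E'
from h import *
s=ctrl.get_state(); print(s['eef_pos'],R.from_quat(s['tcp_rot']).as_matrix().round(3).tolist(),s['opening'],s['finger_force'],s['contact_force'])
d=shot('wrist','w5.png'); 
plan([(.566,-.2443,.064,-71.2,-1,3)])
E
```

```text
[ 0.56500712 -0.24329421  0.11866242] [[0.945, 0.326, -0.0], [0.326, -0.945, 0.0], [-0.0, -0.0, -1.0]] 0.4510300013265861 61.646189971870626 [-0.30137701  1.00881043 -1.7148274 ]
CALL 3 3x[0 -0 0.001 0.002 0.006 0.275 -1]
```

View pics/w5.png

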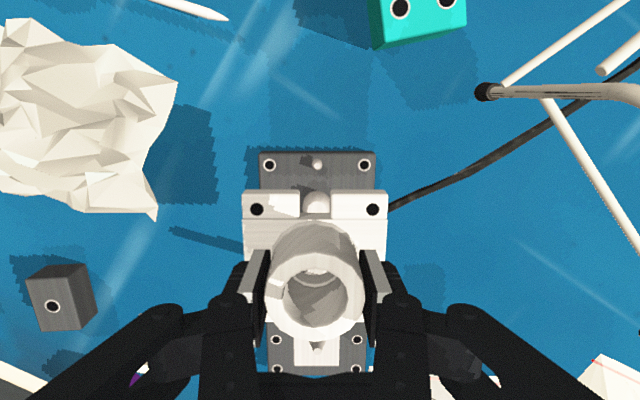

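The view shows the notch centred at x=316, in line with the dowel at (317,163). I'll check along the plate and then lower.

```bash
python3 - <<'E'
from h import *
d=shot('wrist')
u=np.array([np.cos(np.radians(18.8)),np.sin(np.radians(18.8))]);c=np.array([.513,-.2623])
f=lambda p,z:(lambda q:(q@u,q@[u[1],-u[0]]))(onz(d,[p],z)[0,:2]-c)
print('dowel top',f((317,163),.0205),'plate edge',f((262,152),.012),f((374,152),.012))
# housing: flange front edge top face z = TCPz-.0318+.01
z=ctrl.get_state()['eef_pos'][2]-.0318
e=ctrl.get_state()['eef_pos'][:2]-c;print('tcp',e@u,e@[u[1],-u[0]])
print('flange edge',f((272,190),z+.01),f((386,191),z+.01),'hub bore',f((316,293),z+.042))
E
```

```text
dowel top (np.float64(0.08675898510681618), np.float64(0.00026131161627217394)) plate edge (np.float64(0.09236384943397934), np.float64(-0.036359514709663754)) (np.float64(0.0926841682473788), np.float64(0.03825105808020974))
tcp 0.055567469571311534 -0.0009366347082348873
flange edge (np.float64(0.08955035348322558), np.float64(-0.020014487149687826)) (np.float64(0.0893123831715604), np.float64(0.029921525824041256)) hub bore (np.float64(0.058168098445157405), np.float64(-0.0007075919303164555))
```

```bash
python3 - <<'E'
from h import *
plan([(.5656,-.2446,.066,-71.2,-1,3),(.5656,-.2446,.0445,-71.2,-1,1)])
E
```

```text
CALL 4 3x[0 -0 0.001 -0.001 0.006 0.265 -1] 1x[0 -0 0.001 -0.001 0.005 0.373 -1]
```

{"fn": "send_rows", "kwargs": {
  "moves": "0 0 0.001 0 0.006 0.265 -1; 0 0 0.001 0 0.006 0.265 -1; 0 0 0.001 0 0.006 0.265 -1; 0 0 0.001 0 0.006 0.29 -1; 0 0 0.001 0 0.006 0.31 -1; 0 0 0.001 0 0.006 0.33 -1; 0 0 0.001 0 0.006 0.35 -1; 0 0 0.001 0 0.006 0.365 -1; 0 0 0.001 0 0.006 0.365 -1"
}}

```text
time: 9.62
eef_pos: [0.5656, -0.2452, 0.0448]
tcp_rot: [0.987, 0.162, -0.0, -0.0]
contact_force: [0.4, 0.1, -2.8]
opening: 0.451
finger_force: 61.8
```

{"fn": "send_rows", "kwargs": {
  "moves": "0 0 0 0 0 0.005 -1; 0 0 0 0 0 0.008 -1; 0 0 0 0 0 0.008 -1; 0 0 0 0 0 0.008 -1"
}}

```text
time: 10.12
eef_pos: [0.566, -0.2455, 0.0439]
tcp_rot: [0.987, 0.162, 0.0, 0.0]
contact_force: [-0.3, 0.6, -0.9]
opening: 0.454
finger_force: 61.8
```

```bash
python3 - <<'E'
from h import *
x,y,z=ctrl.get_state()['eef_pos']
plan([(x,y,z,-71.2,1,4),(x,y,.15,-71.2,1,2),(.46,-.12,.15,-69,1),(.4383,.0197,.15,-66.8,1),(.4383,.0197,.11,-66.8,1,4)])
E
```

```text
CALL 11 4x[0 -0 -0 0 0 0 1] 1x[0 -0 -0 0 0 -0.265 1] 2x[0 -0 -0 0 0 -0.53 1] 1x[0 -0 -0.002 -0.1 -0.254 -0.53 1] 1x[0 -0 -0.004 -0.201 -0.509 -0.531 1] 1x[0 -0 -0.007 -0.302 -0.764 -0.531 1] 1x[0 -0 -0.009 -0.261 -0.996 -0.531 1]
CALL 6 1x[-0 -0 -0.002 0.053 -0.23 0 1] 1x[-0 -0 -0.004 0.105 -0.459 0 1] 4x[-0 -0 -0.004 0.105 -0.459 0.2 1]
```

{"fn": "send_rows", "kwargs": {
  "moves": "0 0 0 0 0 0 1; 0 0 0 0 0 0 1; 0 0 0 0 0 0 1; 0 0 0 0 0 0 1; 0 0 0 0 0 -0.1 1; 0 0 0 0 0 -0.3 1; 0 0 0 0 0 -0.53 1; 0 0 0 0 0 -0.53 1"
}}

```text
time: 11.12
eef_pos: [0.569, -0.2473, 0.157]
tcp_rot: [0.987, 0.162, 0.005, 0.004]
contact_force: [0.4, 0.2, -0.2]
opening: 1.001
finger_force: 0.0
```

```bash
python3 - <<'E'
from h import *
d=shot('wrist','w6.png'); s=ctrl.get_state(); print(s['eef_pos'],s['opening'])
plan([(.46,-.12,.15,-69,1),(.4383,.0197,.15,-66.8,1),(.4383,.0197,.11,-66.8,1,4)])
E
```

```text
[ 0.56755304 -0.24637755  0.15391258] 1.0039475968477942
CALL 3 1x[0 -0 -0.002 -0.103 -0.257 0.005 1] 1x[0.001 -0 -0.004 -0.205 -0.514 0.009 1] 1x[0.001 -0.001 -0.007 -0.308 -0.771 0.014 1]
CALL 7 1x[0 0 -0.002 0.05 -0.23 -0 1] 1x[0 0 -0.004 0.099 -0.461 -0 1] 1x[0 0 -0.006 0.149 -0.691 -0 1] 4x[0 -0 -0.006 0.149 -0.691 0.2 1]
```

View pics/w6.png

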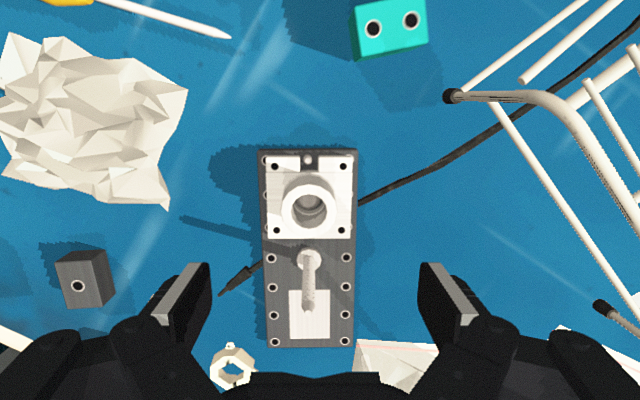

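The housing is on the spigot, with the dowel in the notch at (308,160) and the flange square to the plate. Next is the tall block.

{"fn": "send_rows", "kwargs": {
  "moves": "0 0 -0.002 -0.103 -0.257 0 1; 0 0 -0.004 -0.205 -0.514 0.009 1; 0 0 -0.007 -0.308 -0.771 0.014 1; 0 0 -0.007 -0.308 -0.771 0.014 1"
}}

```text
time: 11.68
eef_pos: [0.4542, -0.1155, 0.1441]
tcp_rot: [0.983, 0.185, -0.003, -0.002]
contact_force: [0.4, -0.3, -0.1]
opening: 1.0
finger_force: 0.0
```

{"fn": "send_rows", "kwargs": {
  "moves": "0 0 -0.002 0.05 -0.23 0 1; 0 0 -0.004 0.099 -0.461 0 1; 0 0 -0.006 0.149 -0.691 0 1; 0 0 -0.006 0.149 -0.691 0.2 1; 0 0 -0.006 0.149 -0.691 0.2 1; 0 0 -0.006 0.149 -0.691 0.2 1; 0 0 -0.006 0.149 -0.691 0.2 1"
}}

```text
time: 12.55
eef_pos: [0.4374, 0.0198, 0.1083]
tcp_rot: [0.979, 0.202, 0.001, 0.0]
contact_force: [0.0, -0.5, 0.0]
opening: 1.002
finger_force: 0.0
```

```bash
python3 - <<'E'
from h import *
d=shot('wrist','w7.png'); s=ctrl.get_state(); print(s['eef_pos'],s['dq'].round(2),R.from_quat(s['tcp_rot']).as_matrix().round(3).tolist())
# block top: dark grey region
hsv=cv2.cvtColor(d['image'],cv2.COLOR_RGB2HSV)
c=proj(d,[[.4383,.0197,.042]])[0]; print('expected px',c)
print('top expected corners',proj(d,[[.4383+a*np.cos(t)-b*np.sin(t),.0197+a*np.sin(t)+b*np.cos(t),.042] for t in [np.radians(23.2)] for a,b in [(.022,.015),(-.022,.015),(-.022,-.015),(.022,-.015)]]).round().tolist())
plan([(.4383,.0197,.028,-66.8,1,4)])
E
```

```text
[0.43728712 0.01992202 0.10826604] [ 0.   -0.    0.01 -0.   -0.    0.  ] [[0.919, 0.395, 0.002], [0.395, -0.919, -0.0], [0.002, 0.001, -1.0]]
expected px [315.32453388 225.05755166]
top expected corners [[289.0, 189.0], [290.0, 259.0], [340.0, 259.0], [342.0, 189.0]]
CALL 5 1x[0 -0 0 0.002 0.001 0.201 1] 4x[0 -0 0 0.003 0.002 0.401 1]
```

View pics/w7.png

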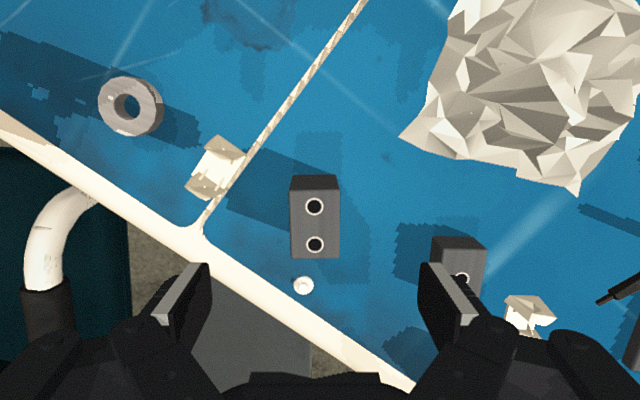

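The block top sits at (290–340, 189–259), as predicted, so I descend and grip.

{"fn": "send_rows", "kwargs": {
  "moves": "0 0 0 0.002 0.001 0.201 1; 0 0 0 0.003 0.002 0.401 1; 0 0 0 0.003 0.002 0.401 1; 0 0 0 0.003 0.002 0.401 1; 0 0 0 0.003 0.002 0.401 -1; 0 0 0 0.003 0.002 0.401 -1; 0 0 0 0.003 0.002 0.401 -1; 0 0 0 0.003 0.002 0.401 -1; 0 0 0 0.003 0.002 0.401 -1; 0 0 0 0.003 0.002 0.401 -1; 0 0 0 0.003 0.002 0.401 -1; 0 0 0 0.003 0.002 0.401 -1",
  "newtons": 80
}}

```text
time: 14.1
eef_pos: [0.4376, 0.0204, 0.0277]
tcp_rot: [0.979, 0.202, 0.001, 0.0]
contact_force: [-0.7, 0.4, 5.9]
opening: 0.338
finger_force: 80.4
```

```bash
python3 - <<'E'
from h import *
s=ctrl.get_state(); x,y,z=s['eef_pos']; print(s['eef_pos'],s['opening'],s['contact_force'])
u=np.array([np.cos(np.radians(18.8)),np.sin(np.radians(18.8))]);c=np.array([.513,-.2623])-.056*u; print(c)
plan([(x,y,.12,-66.8,-1),(.445,-.1,.12,-69,-1),(.45,-.2,.12,-71.2,-1),(*c,.10,-71.2,-1,4)])
E
```

```text
[0.43763954 0.02040932 0.02768762] 0.338390741025418 [-0.73811076  0.36395162  5.91126849]
[ 0.45998764 -0.28034688]
CALL 6 1x[0 -0 0 0 0 -0.231 -1] 1x[0 -0 0 0 0 -0.462 -1] 1x[0 -0 0.002 -0.068 0.189 -0.462 -1] 1x[0 -0 0.004 -0.136 0.379 -0.461 -1] 1x[0 -0 0.006 -0.204 0.568 -0.461 -1] 1x[0 -0 0.01 -0.292 0.802 -0.461 -1]
CALL 6 1x[-0 -0 0.003 -0.073 0.239 -0 -1] 1x[-0 -0 0.003 -0.118 0.437 0.05 -1] 4x[0 0 0.003 -0.163 0.634 0.1 -1]
```

{"fn": "send_rows", "kwargs": {
  "moves": "0 0 0 0 0 -0.231 -1; 0 0 0 0 0 -0.462 -1; 0 0 0.002 -0.068 0.189 -0.462 -1; 0 0 0.004 -0.136 0.379 -0.462 -1; 0 0 0.006 -0.204 0.568 -0.462 -1; 0 0 0.01 -0.292 0.802 -0.462 -1"
}}

```text
time: 14.85
eef_pos: [0.4454, -0.15, 0.1176]
tcp_rot: [0.985, 0.171, -0.001, -0.001]
contact_force: [1.2, 0.2, -4.4]
opening: 0.338
finger_force: 80.7
```

{"fn": "send_rows", "kwargs": {
  "moves": "0 0 0.003 -0.073 0.239 0 -1; 0 0 0.003 -0.118 0.437 0.05 -1; 0 0 0.003 -0.163 0.634 0.1 -1; 0 0 0.003 -0.163 0.634 0.1 -1; 0 0 0.003 -0.163 0.634 0.1 -1; 0 0 0.003 -0.163 0.634 0.1 -1"
}}

```text
time: 15.6
eef_pos: [0.4585, -0.2788, 0.0986]
tcp_rot: [0.987, 0.163, -0.0, -0.001]
contact_force: [-1.1, -0.1, -3.5]
opening: 0.336
finger_force: 80.5
```

```bash
python3 - <<'E'
from h import *
s=ctrl.get_state(); print(s['eef_pos'],s['opening'],s['contact_force'])
plan([(.46,-.2803,.0415,-71.2,-1,4)])
E
```

```text
[ 0.45845637 -0.27882747  0.09864601] 0.3362670874544174 [-1.06187692 -0.12143992 -3.4649096 ]
CALL 4 4x[-0 0 -0 0.005 0.01 0.286 -1]
```

{"fn": "send_rows", "kwargs": {
  "moves": "0 0 0 0.005 0.01 0.15 -1; 0 0 0 0.005 0.01 0.25 -1; 0 0 0 0.005 0.01 0.27 -1; 0 0 0 0.005 0.01 0.28 -1; 0 0 0 0.005 0.01 0.288 -1; 0 0 0 0.005 0.01 0.294 -1; 0 0 0 0.005 0.01 0.294 -1"
}}

```text
time: 16.48
eef_pos: [0.4606, -0.282, 0.0407]
tcp_rot: [0.987, 0.162, 0.0, 0.0]
contact_force: [0.3, 0.3, -4.0]
opening: 0.333
finger_force: 80.8
```

{"fn": "send_rows", "kwargs": {
  "moves": "0 0 0 0 -0.007 0.003 -1; 0 0 0 0 -0.007 0.006 -1; 0 0 0 0 -0.007 0.007 -1; 0 0 0 0 -0.007 0.007 -1"
}}

```text
time: 16.98
eef_pos: [0.4601, -0.2805, 0.0397]
tcp_rot: [0.987, 0.162, -0.0, -0.0]
contact_force: [-3.5, 2.8, 5.2]
opening: 0.34
finger_force: 81.8
```

Block seated. I release it, lift and plan the way to the strap.

{"fn": "send_rows", "kwargs": {
  "moves": "0 0 0 0 0 -0.003 1; 0 0 0 0 0 -0.003 1; 0 0 0 0 0 -0.003 1; 0 0 0 0 0 -0.003 1; 0 0 0 0 0 -0.1 1; 0 0 0 0 0 -0.3 1; 0 0 0 0 0 -0.55 1; 0 0 0 0 0 -0.55 1; 0 0 0 0 0 -0.55 1"
}}

```text
time: 18.1
eef_pos: [0.46, -0.2804, 0.1496]
tcp_rot: [0.987, 0.162, 0.0, 0.0]
contact_force: [0.6, 0.2, -1.3]
opening: 1.0
finger_force: 0.0
```

```bash
python3 - <<'E'
from h import *
d=shot('wrist','w8.png'); t=shot('top'); s=ctrl.get_state(); x,y,z=s['eef_pos']; print(x,y,z)
for zz in (.25,.35,.45): print(onz(t,[(265,138)],zz).round(3))
plan([(.447,-.1,.16,-35,1),(.447,.08,.16,5,1),(.447,.2,.16,40,1),(.545,.424,.16,73,1,4)])
E
```

```text
0.4591782642681566 -0.2797652057578403 0.14766306779546448
[[0.632 0.239 0.25 ]]
[[0.598 0.223 0.35 ]]
[[0.564 0.206 0.45 ]]
CALL 4 1x[-0 0 -0.025 0.057 -0.218 -0.015 1] 1x[-0 0 -0.05 0.115 -0.436 -0.03 1] 1x[-0 0 -0.076 0.172 -0.653 -0.045 1] 1x[-0 0 -0.101 0.23 -0.871 -0.06 1]
CALL 6 1x[-0 -0 -0.028 0.184 -0.129 0 1] 1x[-0 -0 -0.056 0.369 -0.258 0 1] 1x[-0 -0 -0.083 0.553 -0.387 0 1] 1x[-0 -0 -0.111 0.737 -0.516 0 1] 1x[-0 -0 -0.135 0.86 -0.602 0 1] 1x[-0 -0 -0.16 0.983 -0.688 0 1]
CALL 6 1x[-0 -0 -0.024 0.139 0.057 -0 1] 1x[-0 -0 -0.049 0.277 0.115 -0 1] 1x[0 -0 -0.067 0.447 0.291 -0 1] 1x[0 -0 -0.085 0.616 0.467 -0 1] 1x[0 -0 -0.104 0.786 0.644 -0 1] 1x[0 -0 -0.122 0.955 0.82 -0 1]
CALL 4 4x[0 -0 -0.018 -0 0.244 -0 1]
```

View pics/w8.png

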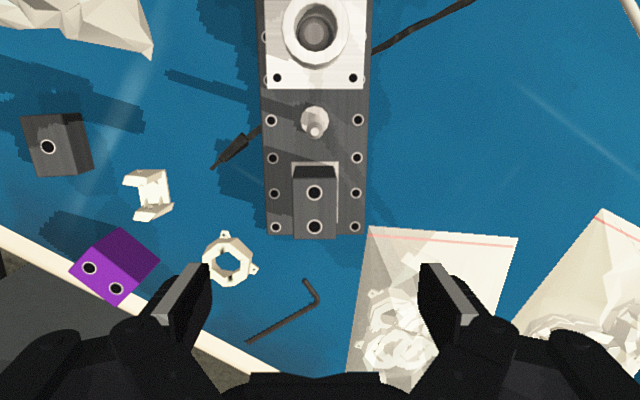

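The block stands upright and square on the pad at (315,205). Now I go to the strap.

{"fn": "send_rows", "kwargs": {
  "moves": "0 0 -0.025 0.057 -0.218 -0.015 1; 0 0 -0.05 0.115 -0.436 -0.03 1; 0 0 -0.076 0.172 -0.653 -0.045 1; 0 0 -0.101 0.23 -0.871 -0.06 1"
}}

```text
time: 18.7
eef_pos: [0.4467, -0.099, 0.1594]
tcp_rot: [0.886, 0.464, -0.001, -0.001]
contact_force: [-0.1, -0.7, 0.3]
opening: 0.999
finger_force: 0.0
```

{"fn": "send_rows", "kwargs": {
  "moves": "0 0 -0.028 0.184 -0.129 0 1; 0 0 -0.056 0.369 -0.258 0 1; 0 0 -0.083 0.553 -0.387 0 1; 0 0 -0.111 0.737 -0.516 0 1; 0 0 -0.135 0.86 -0.602 0 1; 0 0 -0.16 0.983 -0.688 0 1"
}}

```text
time: 19.45
eef_pos: [0.4467, 0.1404, 0.1593]
tcp_rot: [0.552, 0.834, -0.001, -0.001]
contact_force: [0.1, -0.0, 0.6]
opening: 1.002
finger_force: 0.0
```

{"fn": "send_rows", "kwargs": {
  "moves": "0 0 -0.024 0.139 0.057 0 1; 0 0 -0.049 0.277 0.115 0 1; 0 0 -0.067 0.447 0.291 0 1; 0 0 -0.085 0.616 0.467 0 1; 0 0 -0.104 0.786 0.644 0 1; 0 0 -0.122 0.955 0.82 0 1"
}}

```text
time: 20.2
eef_pos: [0.5254, 0.3797, 0.1586]
tcp_rot: [0.201, 0.979, -0.001, -0.001]
contact_force: [0.7, -0.7, 0.0]
opening: 1.001
finger_force: 0.0
```

{"fn": "send_rows", "kwargs": {
  "moves": "0 0 -0.018 0 0.244 0 1; 0 0 -0.018 0 0.244 0 1; 0 0 -0.018 0 0.244 0 1; 0 0 -0.018 0 0.244 0 1"
}}

```text
time: 20.7
eef_pos: [0.5447, 0.4221, 0.1603]
tcp_rot: [0.148, 0.989, -0.001, -0.001]
contact_force: [-0.1, -0.1, -0.9]
opening: 0.999
finger_force: 0.0
```

```bash
python3 - <<'E'
from h import *
s=ctrl.get_state(); print(s['eef_pos'],s['qpos'].round(2),s['time'])
d=shot('wrist','w9.png'); np.save('w9.npy',d,allow_pickle=True)
hsv=cv2.cvtColor(d['image'],cv2.COLOR_RGB2HSV)
m=((hsv[...,1]<60)&(hsv[...,2]>130)).astype(np.uint8); m=cv2.morphologyEx(m,cv2.MORPH_OPEN,np.ones((3,3)))
for c in cv2.findContours(m,0,2)[0]:
    if cv2.contourArea(c)>1500:
        print(cv2.boundingRect(c),cv2.minAreaRect((onz(d,c.reshape(-1,2),.014)[:,:2]*1000).astype(np.float32)))
E
```

```text
[0.54472032 0.42213501 0.16030837] [ 0.51  0.39  1.6  -0.    1.15 -0.76] 20.7
(1, 295, 149, 67) ((593.7462768554688, 179.0860595703125), (52.62373352050781, 150.4050750732422), 0.4510389268398285)
(389, 233, 74, 63) ((631.967529296875, 493.49224853515625), (58.00669860839844, 60.298336029052734), 11.475656509399414)
(0, 70, 158, 35) ((419.7884521484375, 279.0025634765625), (116.93907928466797, 21.892776489257812), 74.95853424072266)
(158, 50, 482, 220) ((549.3226318359375, 486.65716552734375), (348.830078125, 166.99354553222656), 75.28294372558594)
```

View pics/w9.png

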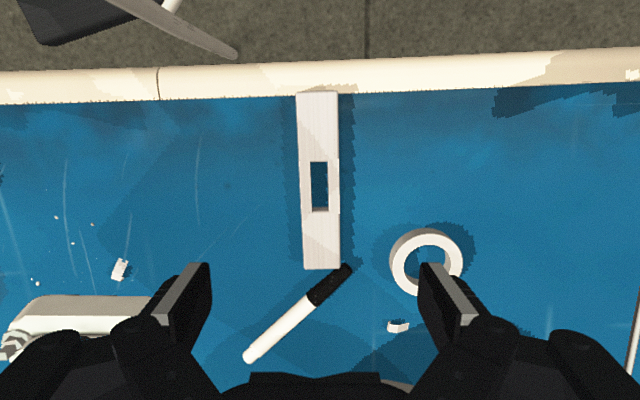

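The view shows the strap with corners near (296,92), (337,92), (341,268) and (305,269), the slot at (310–328, 161–211), the marker just below it and the ring gauge at (425,265). Both stay clear of the fingers.

```bash
python3 - <<'E'
from h import *
d=np.load('w9.npy',allow_pickle=True).item()
hsv=cv2.cvtColor(d['image'],cv2.COLOR_RGB2HSV)
m=((hsv[...,1]<70)&(hsv[...,2]>120)).astype(np.uint8); m[:96]=0; m[:,:285]=0; m[:,350:]=0;m[275:]=0
# width edges per row for rows 110-255
L=[];Rr=[]
for r in range(105,260,5):
    c=np.flatnonzero(m[r]); L.append((c.min()-.5,r)); Rr.append((c.max()+.5,r))
for n,E_ in (('L',L),('R',Rr)):
    P=onz(d,E_,.014)[:,:2]; v=np.linalg.svd(P-P.mean(0))[2][0]; print(n,P.mean(0).round(4),np.degrees(np.arctan2(v[1],v[0])), np.abs((P-P.mean(0))@[-v[1],v[0]]).max())
s=((hsv[...,1]>100)).astype(np.uint8); s[:150]=0;s[225:]=0;s[:,:304]=0;s[:,336:]=0
c=max(cv2.findContours(cv2.morphologyEx(s,cv2.MORPH_OPEN,np.ones((3,3))),0,2)[0],key=cv2.contourArea); print('slot',cv2.boundingRect(c))
print(onz(d,[(296,92),(337,92),(341,268),(305,269),(319,186)],.014).round(4))
E
```

```text
L [0.5355 0.4124] -15.092588195797273 0.0003994963527809232
R [0.5449 0.4431] -15.0770779312956 0.0005200155393947157
slot (311, 162, 17, 45)
[[0.4698 0.4314 0.014 ]
 [0.4787 0.4604 0.014 ]
 [0.6191 0.4238 0.014 ]
 [0.6109 0.3939 0.014 ]
 [0.5436 0.4269 0.014 ]]
```

```bash
python3 - <<'E'
from h import *
plan([(.5447,.4268,.05,74.9,1,2),(.5447,.4268,.0175,74.9,1,3)])
E
```

```text
CALL 6 1x[-0 -0 -0.003 0.004 0.011 0.277 1] 2x[-0 -0 -0.005 0.007 0.022 0.554 1] 3x[-0 -0 -0.005 0.007 0.022 0.716 1]
```

{"fn": "send_rows", "kwargs": {
  "moves": "0 0 -0.003 0.004 0.011 0.277 1; 0 0 -0.005 0.007 0.022 0.554 1; 0 0 -0.005 0.007 0.022 0.65 1; 0 0 -0.005 0.007 0.022 0.7 1; 0 0 -0.005 0.007 0.022 0.716 1; 0 0 -0.005 0.007 0.022 0.716 -1; 0 0 -0.005 0.007 0.022 0.716 -1; 0 0 -0.005 0.007 0.022 0.716 -1; 0 0 -0.005 0.007 0.022 0.716 -1; 0 0 -0.005 0.007 0.022 0.716 -1; 0 0 -0.005 0.007 0.022 0.716 -1; 0 0 -0.005 0.007 0.022 0.716 -1"
}}

```text
time: 22.25
eef_pos: [0.5455, 0.4279, 0.0192]
tcp_rot: [0.132, 0.991, -0.0, -0.0]
contact_force: [-1.9, -2.1, 5.5]
opening: 0.345
finger_force: 81.7
```

```bash
python3 - <<'E'
from h import *
s=ctrl.get_state(); x,y,z=s['eef_pos']; print(s['eef_pos'],s['opening'],s['finger_force'],s['contact_force'])
plan([(x,y,.14,74.9,-1),(.445,.24,.165,80,-1),(.445,.1,.165,87,-1),(.445,-.06,.165,95,-1),(.5,-.2,.165,108.8,-1),(.513,-.2623,.165,108.8,-1,4)])
E
```

```text
[0.54547205 0.42791496 0.0192106 ] 0.3454120464108747 81.6595458984375 [-1.9310528  -2.12268648  5.45743207]
CALL 6 1x[-0 0 -0 -0 -0 -0.201 -1] 1x[-0 0 -0 -0 -0 -0.403 -1] 1x[-0 0 -0 -0 -0 -0.604 -1] 1x[-0 0 -0.004 0.059 -0.26 -0.635 -1] 1x[-0 0 -0.007 0.119 -0.52 -0.666 -1] 1x[-0 0 -0.011 0.179 -0.779 -0.697 -1]
CALL 4 1x[0 0 -0.004 0.077 -0.255 -0.031 -1] 1x[0 0 -0.01 0.032 -0.484 -0.031 -1] 1x[0 0 -0.017 -0.014 -0.713 -0.031 -1] 1x[0 0 -0.023 -0.06 -0.941 -0.031 -1]
CALL 3 1x[-0 0 -0.007 -0.014 -0.266 -0 -1] 1x[-0 0 -0.015 -0.028 -0.533 -0 -1] 1x[-0 0 -0.022 -0.042 -0.799 -0 -1]
CALL 4 1x[-0 0 -0.013 -0.071 -0.24 -0 -1] 1x[-0 0 -0.026 -0.142 -0.481 -0 -1] 1x[-0 0 -0.038 -0.213 -0.721 -0 -1] 1x[-0 0 -0.038 -0.232 -0.879 -0 -1]
CALL 4 4x[0 -0 0 0.019 -0.158 -0 -1]
```

{"fn": "send_rows", "kwargs": {
  "moves": "0 0 0 0 0 -0.201 -1; 0 0 0 0 0 -0.403 -1; 0 0 0 0 0 -0.604 -1; 0 0 -0.004 0.059 -0.26 -0.635 -1; 0 0 -0.007 0.119 -0.52 -0.666 -1; 0 0 -0.011 0.179 -0.779 -0.697 -1"
}}

```text
time: 23.0
eef_pos: [0.4681, 0.2855, 0.1561]
tcp_rot: [0.097, 0.995, -0.0, -0.001]
contact_force: [1.1, -0.9, -3.0]
opening: 0.346
finger_force: 80.8
```

{"fn": "send_rows", "kwargs": {
  "moves": "0 0 -0.004 0.077 -0.255 -0.031 -1; 0 0 -0.01 0.032 -0.484 -0.031 -1; 0 0 -0.017 -0.014 -0.713 -0.031 -1; 0 0 -0.023 -0.06 -0.941 -0.031 -1"
}}

```text
time: 23.5
eef_pos: [0.4439, 0.0988, 0.1626]
tcp_rot: [0.025, 1.0, 0.0, -0.0]
contact_force: [0.9, -0.5, -3.8]
opening: 0.344
finger_force: 80.8
```

{"fn": "send_rows", "kwargs": {
  "moves": "0 0 -0.007 -0.014 -0.266 0 -1; 0 0 -0.015 -0.028 -0.533 0 -1; 0 0 -0.022 -0.042 -0.799 0 -1"
}}

```text
time: 23.88
eef_pos: [0.4442, -0.0612, 0.1626]
tcp_rot: [-0.044, 0.999, 0.0, -0.0]
contact_force: [0.4, 0.1, -4.0]
opening: 0.346
finger_force: 80.8
```

{"fn": "send_rows", "kwargs": {
  "moves": "0 0 -0.013 -0.071 -0.24 0 -1; 0 0 -0.026 -0.142 -0.481 0 -1; 0 0 -0.038 -0.213 -0.721 0 -1; 0 0 -0.038 -0.232 -0.879 0 -1"
}}

```text
time: 24.38
eef_pos: [0.5067, -0.2329, 0.1624]
tcp_rot: [-0.162, 0.987, 0.0, -0.0]
contact_force: [0.7, 0.7, -3.3]
opening: 0.342
finger_force: 80.8
```

{"fn": "send_rows", "kwargs": {
  "moves": "0 0 0 0.019 -0.158 0 -1; 0 0 0 0.019 -0.158 0 -1; 0 0 0 0.019 -0.158 0 -1; 0 0 0 0.019 -0.158 0 -1"
}}

```text
time: 24.88
eef_pos: [0.5127, -0.2609, 0.1628]
tcp_rot: [-0.163, 0.987, 0.001, -0.0]
contact_force: [0.4, 0.1, -3.1]
opening: 0.344
finger_force: 80.9
```

```bash
python3 - <<'E'
from h import *
s=ctrl.get_state(); print(s['eef_pos'],s['tcp_rot'].round(3),s['qpos'].round(2),s['opening'],s['finger_force'])
d=shot('wrist','w10.png'); np.save('w10.npy',d,allow_pickle=True)
print('stud tip exp',proj(d,[[.513,-.2623,.092]]),'spigot',proj(d,[[.566,-.2443,.026]]))
plan([(.513,-.2623,.12,108.8,-1,3)])
E
```

```text
[ 0.51269986 -0.2609439   0.16278864] [-0.163  0.987  0.001 -0.   ] [-0.65  0.15  1.89  0.    1.1  -2.54] 0.34387574525860987 80.89755535125732
stud tip exp [[311.43425905 221.443567  ]] spigot [[312.14316902 256.86756827]]
CALL 3 3x[0 -0 -0 0.001 -0.006 0.215 -1]
```

View pics/w10.png

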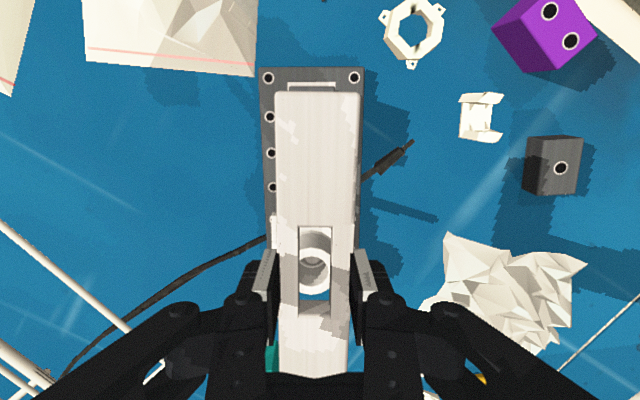

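The strap is held with its slot at (298–332, 226–311), but the stud tip is still hidden behind it. I lower to just above the tip and look again.

{"fn": "send_rows", "kwargs": {
  "moves": "0 0 0 0.001 -0.006 0.1 -1; 0 0 0 0.001 -0.006 0.2 -1; 0 0 0 0.001 -0.006 0.227 -1; 0 0 0 0.001 -0.006 0.227 -1; 0 0 0 0.001 -0.006 0.227 -1"
}}

```text
time: 25.55
eef_pos: [0.5137, -0.2638, 0.1185]
tcp_rot: [-0.162, 0.987, -0.0, 0.0]
contact_force: [0.4, 0.1, -3.5]
opening: 0.344
finger_force: 80.8
```

```bash
python3 - <<'E'
from h import *
s=ctrl.get_state(); print(s['eef_pos'])
d=shot('wrist'); np.save('w11.npy',d,allow_pickle=True)
cv2.imwrite('pics/w11.png',cv2.resize(d['image'][150:350,220:420,::-1],None,fx=3,fy=3,interpolation=cv2.INTER_CUBIC)); print('tip',proj(d,[[.513,-.2623,.092]]))
E
```

```text
[ 0.51373107 -0.26375089  0.118476  ]
tip [[317.21660221 253.82380587]]
```

View pics/w11.png

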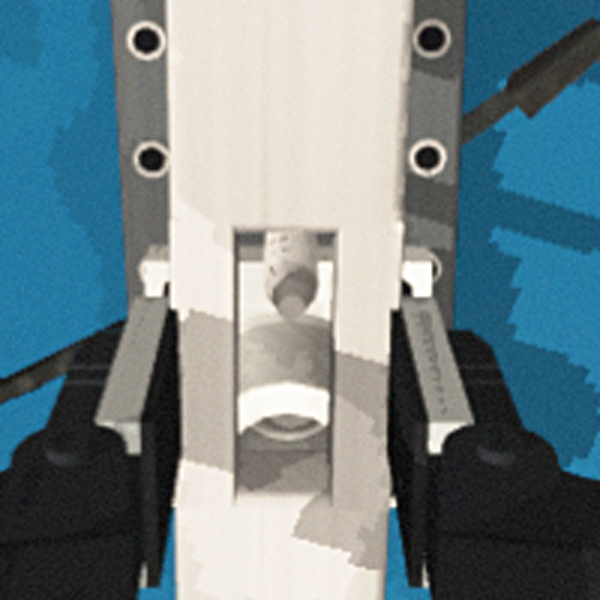

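In the crop the slot spans x 235–331 and y 228–495. The stud tip is at (292,312), inside the slot but slightly right of centre, so I compute the correction.

```bash
python3 - <<'E'
from h import *
d=np.load('w11.npy',allow_pickle=True).item()
u=np.array([np.cos(np.radians(18.8)),np.sin(np.radians(18.8))]);c=np.array([.513,-.2623])
f=lambda p,z:np.array([(q@u,q@[u[1],-u[0]]) for q in onz(d,np.array(p)/3+[220,150],z)[:,:2]-c])*1000
print('slot L,R',f([(235,300),(333,300),(284,228),(284,495)],.1133).round(1).tolist(),'tip',f([(292,308)],.092).round(1))
p=f([(235,300),(235,480),(333,300),(331,480)],.1133);print(p.round(1).tolist())
e=ctrl.get_state()['eef_pos'][:2]-c; print('tcp',e@u*1000,e@[u[1],-u[0]]*1000)
# strap edges
print(f([(170,190),(405,190),(175,560),(385,590)],.1133).round(1).tolist())
E
```

```text
slot L,R [[-12.1, 7.9], [-12.0, -5.5], [-22.6, 1.2], [19.0, 1.3]] tip [[-0.6 -0.1]]
[[-12.1, 7.9], [16.4, 8.4], [-12.0, -5.5], [16.5, -5.5]]
tcp 0.28002424095919265 1.7045765440727179
[[-28.1, 16.3], [-28.0, -14.9], [30.1, 17.5], [35.5, -13.8]]
```

```bash
python3 - <<'E'
from h import *
plan([(.5148,-.2620,.118,109.5,-1,2),(.5148,-.2620,.076,109.5,-1,1)])
E
```

```text
CALL 3 2x[-0 0 -0.002 -0.008 0.007 0.004 -1] 1x[-0 0 -0.002 -0.007 0.007 0.214 -1]
```

{"fn": "send_rows", "kwargs": {
  "moves": "0 0 -0.002 -0.008 0.007 0 -1; 0 0 -0.002 -0.008 0.007 0.01 -1; 0 0 -0.002 -0.008 0.007 0.05 -1; 0 0 -0.002 -0.008 0.007 0.09 -1; 0 0 -0.002 -0.008 0.007 0.13 -1; 0 0 -0.002 -0.008 0.007 0.16 -1; 0 0 -0.002 -0.008 0.007 0.19 -1; 0 0 -0.002 -0.008 0.007 0.205 -1; 0 0 -0.002 -0.008 0.007 0.214 -1; 0 0 -0.002 -0.008 0.007 0.214 -1"
}}

```text
time: 26.85
eef_pos: [0.5144, -0.2616, 0.0752]
tcp_rot: [-0.168, 0.986, -0.0, 0.0]
contact_force: [-0.9, 0.0, -3.0]
opening: 0.342
finger_force: 80.9
```

{"fn": "send_rows", "kwargs": {
  "moves": "0 0 0 0 0 0.005 -1; 0 0 0 0 0 0.009 -1; 0 0 0 0 0 0.011 -1; 0 0 0 0 0 0.011 -1"
}}

```text
time: 27.35
eef_pos: [0.5145, -0.2617, 0.0732]
tcp_rot: [-0.168, 0.986, -0.0, 0.0]
contact_force: [-0.1, 0.7, -0.9]
opening: 0.345
finger_force: 81.1
```

{"fn": "send_rows", "kwargs": {
  "moves": "0 0 0 0 0 0.003 -1; 0 0 0 0 0 0.003 -1; 0 0 0 0 0 0.001 1; 0 0 0 0 0 0.001 1; 0 0 0 0 0 0.001 1; 0 0 0 0 0 0.001 1; 0 0 0 0 0 -0.1 1; 0 0 0 0 0 -0.3 1; 0 0 0 0 0 -0.5 1; 0 0 0 0 0 -0.5 1; 0 0 0 0 0 -0.5 1"
}}

```text
time: 28.72
eef_pos: [0.5143, -0.2614, 0.1735]
tcp_rot: [-0.168, 0.986, -0.0, 0.0]
contact_force: [0.1, 0.2, -0.5]
opening: 1.0
finger_force: 0.0
```

```bash
python3 - <<'E'
from h import *
s=ctrl.get_state(); print(s['eef_pos'],s['qpos'].round(2),s['time'])
d=shot('wrist','w12.png')
plan([(.48,-.17,.18,60,1),(.447,-.05,.18,0,1),(.447,.08,.18,-45,1),(.4535,.1518,.11,-65,1,4)])
E
```

```text
[ 0.51428349 -0.26144983  0.17345975] [-0.65  0.14  1.88  0.    1.12 -2.56] 28.725
CALL 10 1x[0 -0 0.027 0.002 0.097 -0.008 1] 1x[0 -0 0.055 0.003 0.194 -0.015 1] 1x[0 -0 0.082 0.005 0.292 -0.023 1] 1x[0 -0 0.11 0.007 0.389 -0.03 1] 1x[0 -0 0.137 0.008 0.486 -0.038 1] 1x[0 -0 0.161 0.002 0.575 -0.038 1] 1x[0 -0 0.185 -0.004 0.663 -0.038 1] 1x[0 -0 0.209 -0.01 0.752 -0.038 1] 1x[0 -0 0.232 -0.016 0.841 -0.037 1] 1x[0 -0 0.256 -0.023 0.929 -0.037 1]
CALL 8 1x[-0 0 0.024 0.089 0.003 0 1] 1x[-0 0 0.048 0.178 0.005 0 1] 1x[-0 0 0.073 0.302 0.044 -0 1] 1x[0 0 0.098 0.426 0.082 -0 1] 1x[0 0 0.123 0.55 0.12 -0 1] 1x[0 0 0.148 0.675 0.159 -0 1] 1x[0 0 0.173 0.799 0.197 -0 1] 1x[0 0 0.2 0.966 0.266 0.175 1]
CALL 4 4x[0 -0 0.028 0.116 -0.138 0.175 1]
```

View pics/w12.png

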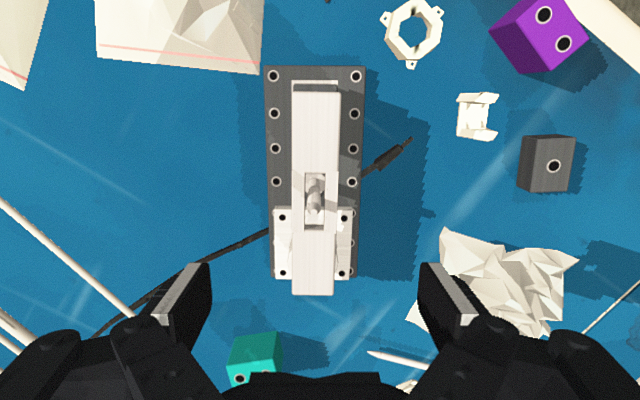

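The strap bridges block to housing with the stud up through its slot at (315,190). That was my 16th picture viewed, over the limit of 14, so I'll work from numbers only from here on.

{"fn": "send_rows", "kwargs": {
  "moves": "0 0 0.027 0.002 0.097 -0.008 1; 0 0 0.055 0.003 0.194 -0.015 1; 0 0 0.082 0.005 0.292 -0.023 1; 0 0 0.11 0.007 0.389 -0.03 1; 0 0 0.137 0.008 0.486 -0.038 1; 0 0 0.161 0.002 0.575 -0.038 1; 0 0 0.185 -0.004 0.663 -0.038 1; 0 0 0.209 -0.01 0.752 -0.038 1; 0 0 0.232 -0.016 0.841 -0.037 1; 0 0 0.256 -0.023 0.929 -0.037 1"
}}

```text
time: 30.02
eef_pos: [0.4559, -0.0838, 0.1786]
tcp_rot: [0.595, 0.803, -0.0, -0.002]
contact_force: [1.6, 0.2, -0.5]
opening: 0.999
finger_force: 0.0
```

{"fn": "send_rows", "kwargs": {
  "moves": "0 0 0.024 0.089 0.003 0 1; 0 0 0.048 0.178 0.005 0 1; 0 0 0.073 0.302 0.044 0 1; 0 0 0.098 0.426 0.082 0 1; 0 0 0.123 0.55 0.12 0 1; 0 0 0.148 0.675 0.159 0 1; 0 0 0.173 0.799 0.197 0 1; 0 0 0.2 0.966 0.266 0.175 1"
}}

```text
time: 31.02
eef_pos: [0.4523, 0.1163, 0.1465]
tcp_rot: [0.954, 0.299, 0.002, 0.001]
contact_force: [0.5, -0.7, 0.0]
opening: 1.0
finger_force: 0.0
```

{"fn": "send_rows", "kwargs": {
  "moves": "0 0 0.028 0.116 -0.138 0.175 1; 0 0 0.028 0.116 -0.138 0.175 1; 0 0 0.028 0.116 -0.138 0.175 1; 0 0 0.028 0.116 -0.138 0.175 1"
}}

```text
time: 31.52
eef_pos: [0.4546, 0.1508, 0.1114]
tcp_rot: [0.976, 0.217, 0.001, 0.0]
contact_force: [-0.5, 0.3, -0.2]
opening: 0.999
finger_force: 0.0
```

```bash
python3 - <<'E'
from h import *
s=ctrl.get_state(); print(s['eef_pos'],s['qpos'].round(2))
d=shot('wrist'); hsv=cv2.cvtColor(d['image'],cv2.COLOR_RGB2HSV)
print(proj(d,[[.4535,.1518,.014]]))
m=((hsv[...,1]<70)&(hsv[...,2]>90)).astype(np.uint8); m=cv2.morphologyEx(m,cv2.MORPH_OPEN,np.ones((3,3)))
cs,hi=cv2.findContours(m,cv2.RETR_CCOMP,2)
for i,c in enumerate(cs):
    x,y,w,h=cv2.boundingRect(c)
    if hi[0][i][3]<0 and cv2.contourArea(c)>800 and 200<x+w/2<430 and y<330:
        P=onz(d,cv2.convexHull(c).reshape(-1,2),.007)[:,:2]*1000; print('outer',(x,y,w,h),cv2.minEnclosingCircle(P.astype(np.float32)))
    if hi[0][i][3]>=0 and cv2.contourArea(c)>150 and 200<x+w/2<430:
        e=cv2.fitEllipse(c); print('hole',(x,y,w,h),onz(d,[e[0]],.010)[0].round(4))
E
```

```text
[0.4545789  0.15078073 0.11137513] [ 0.11  0.01  2.15 -0.    0.98  1.24]
[[312.44719689 210.31511729]]
outer (192, 301, 50, 83) ((321.6007385253906, 169.98629760742188), 38.61756134033203)
outer (287, 181, 53, 53) ((453.2639465332031, 151.05526733398438), 19.422439575195312)
hole (303, 199, 22, 18) [0.4545 0.1517 0.01  ]
outer (0, 23, 637, 369) ((483.4661865234375, 165.77310180664062), 206.11712646484375)
outer (354, 0, 124, 44) ((593.5950317382812, 151.00918579101562), 35.75940704345703)
```

```bash
python3 - <<'E'
from h import *
plan([(.4537,.1515,.05,-68,.2,2),(.4537,.1515,.0175,-68,.2,3)])
E
```

```text
CALL 6 1x[0 -0 0.004 -0.002 -0.003 0.154 0.2] 2x[0 -0 0.009 -0.003 -0.006 0.307 0.2] 3x[0 -0 0.009 -0.004 -0.006 0.47 0.2]
```

{"fn": "send_rows", "kwargs": {
  "moves": "0 0 0.004 -0.002 -0.003 0.05 0.2; 0 0 0.009 -0.003 -0.006 0.15 0.2; 0 0 0.009 -0.003 -0.006 0.25 0.2; 0 0 0.009 -0.004 -0.006 0.35 0.2; 0 0 0.009 -0.004 -0.006 0.43 0.2; 0 0 0.009 -0.004 -0.006 0.47 0.2; 0 0 0.009 -0.004 -0.006 0.47 0.2; 0 0 0.009 -0.004 -0.006 0.47 -1; 0 0 0.009 -0.004 -0.006 0.47 -1; 0 0 0.009 -0.004 -0.006 0.47 -1; 0 0 0.009 -0.004 -0.006 0.47 -1; 0 0 0.009 -0.004 -0.006 0.47 -1",
  "newtons": 40
}}

```text
time: 33.08
eef_pos: [0.4534, 0.1523, 0.0173]
tcp_rot: [0.982, 0.19, 0.001, 0.0]
contact_force: [-1.5, -0.8, 6.3]
opening: 0.403
finger_force: 39.9
```

```bash
python3 - <<'E'
from h import *
s=ctrl.get_state(); x,y,z=s['eef_pos']; print(s['eef_pos'],s['opening'],s['finger_force'],s['contact_force'])
plan([(x,y,.12,-68,-1),(.45,0,.17,-70,-1),(.46,-.13,.17,-71.2,-1),(.513,-.2623,.15,-71.2,-1,4)])
E
```

```text
[0.45338243 0.15232315 0.01729466] 0.40347793880174404 39.926868975162506 [-1.47335672 -0.7700754   6.34804117]
CALL 6 1x[0 -0 -0 0 0 -0.257 -1] 1x[0 -0 -0 0.001 0 -0.514 -1] 1x[0 -0 0.002 -0.099 0.234 -0.597 -1] 1x[0 -0 0.003 -0.199 0.467 -0.68 -1] 1x[0 -0 0.005 -0.298 0.701 -0.764 -1] 1x[0 -0 0.006 -0.364 0.908 -0.764 -1]
CALL 4 1x[-0 0 0.001 -0.057 0.21 -0 -1] 1x[-0 0 0.002 -0.114 0.419 -0 -1] 1x[-0 0 0.002 -0.105 0.657 0.033 -1] 1x[-0 0 0.002 -0.095 0.894 0.067 -1]
CALL 4 4x[0 -0 0 0.013 0.237 0.033 -1]
```

{"fn": "send_rows", "kwargs": {
  "moves": "0 0 0 0 0 -0.257 -1; 0 0 0 0 0 -0.514 -1; 0 0 0.002 -0.099 0.234 -0.597 -1; 0 0 0.003 -0.199 0.467 -0.68 -1; 0 0 0.005 -0.298 0.701 -0.764 -1; 0 0 0.006 -0.364 0.908 -0.764 -1"
}}

```text
time: 33.83
eef_pos: [0.453, -0.0453, 0.1704]
tcp_rot: [0.985, 0.171, 0.001, 0.001]
contact_force: [0.7, 0.4, -1.2]
opening: 0.397
finger_force: 40.2
```

{"fn": "send_rows", "kwargs": {
  "moves": "0 0 0.001 -0.057 0.21 0 -1; 0 0 0.002 -0.114 0.419 0 -1; 0 0 0.002 -0.105 0.657 0.033 -1; 0 0 0.002 -0.095 0.894 0.067 -1"
}}

```text
time: 34.33
eef_pos: [0.4951, -0.2195, 0.155]
tcp_rot: [0.986, 0.165, -0.0, -0.0]
contact_force: [0.6, 0.8, -0.2]
opening: 0.4
finger_force: 40.2
```

{"fn": "send_rows", "kwargs": {
  "moves": "0 0 0 0.013 0.237 0.033 -1; 0 0 0 0.013 0.237 0.033 -1; 0 0 0 0.013 0.237 0.033 -1; 0 0 0 0.013 0.237 0.033 -1"
}}

```text
time: 34.83
eef_pos: [0.5127, -0.2609, 0.149]
tcp_rot: [0.986, 0.166, -0.0, -0.0]
contact_force: [0.5, -0.6, -0.6]
opening: 0.404
finger_force: 40.3
```

```bash
python3 - <<'E'
from h import *
s=ctrl.get_state(); p=s['eef_pos']; print(p,s['opening'],s['finger_force'])
d=shot('wrist'); np.save('w13.npy',d,allow_pickle=True); hsv=cv2.cvtColor(d['image'],cv2.COLOR_RGB2HSV)
zb=p[2]-.0173
print('expected bore px',proj(d,[[p[0],p[1],zb+.014]]),'outline',proj(d,[[p[0]+.018*np.cos(a),p[1]+.018*np.sin(a),zb+.014] for a in np.arange(0,6.28,.785)]).round().tolist())
print('tip',proj(d,[[.513,-.2623,.092]]))
for r in range(250,330,6): print(r,' '.join(f'{v:3d}' for v in hsv[r,270:362:4,2]))
E
```

```text
[ 0.51266626 -0.26086405  0.14898184] 0.40374558781198144 40.28200685977936
expected bore px [[314.89148528 280.85761721]] outline [[330.0, 243.0], [295.0, 245.0], [274.0, 268.0], [277.0, 297.0], [301.0, 316.0], [333.0, 315.0], [355.0, 293.0], [354.0, 264.0]]
tip [[317.44866221 232.24935095]]
250  81  20  82 127 126 200 190 186 190 190 190 196 195 193 193 188 189 194 122  97 105  39  41
256  22  19  92 191 188 182 186 189 188 196 196 192 196 189 196 194 196 191 188 188  91  25  25
262  20  31 141 198 192 194 189 190 194 180 185 212 185 185 195 195 186 189 192 193 186  56  20
268  19  91 163 163 188 192 196 181 246 244 245 242 244 244 244 179 191 193 195 192 192 136  14
274  15 125 169 158 163 187 181  75 252 245 244 243 244 245 245  96 193 187 186 185 189 177  23
280  19 169 218 163 165 167 175 110 100  80 151 238 190 110 125 116 191 195 195 190 189 182  22
286  25 140 230 225 226 230 229 190 145 103 117 119 121 125 123 119 187 192 191 192 192 144  27
292  18  28 217 227 230 232 231 231 228 128 128 132 128 126 183 195 188 186 185 180 183  31  17
298  29  49 157 219 222 228 228 229 231 233 243 243 238 237 236 237 238 241 219 212 145  74  18
304  35 118 159 155 177 222 226 225 222 228 225 229 238 241 243 241 242 238 238 147 148 146  20
310  29 160 158 158 163 157 226 222 227 225 227 226 232 239 238 240 241 233 150 144 146 149  16
316  26 160 158 160 160 157 159 160 157 162 166 165 162 166 168 161 162 147 148 150 153 148  21
322 102 156 157 164 160 160 161 167 167 157 161 164 164 164 167 159 167 170 145 149 149 151 145
328 161 159 161 163 162 164 164 161 165 161 159 161 167 166 160 164 167 163 165 150 146 149 151
```

```bash
python3 - <<'E'
from h import *
plan([(.5129,-.2625,.115,-71.2,-1,3)])
E
```

```text
CALL 3 3x[-0 0 0.001 -0.002 0.008 0.171 -1]
```

{"fn": "send_rows", "kwargs": {
  "moves": "0 0 0.001 -0.002 0.008 0.1 -1; 0 0 0.001 -0.002 0.008 0.171 -1; 0 0 0.001 -0.002 0.008 0.171 -1; 0 0 0.001 -0.002 0.008 0.171 -1"
}}

```text
time: 35.38
eef_pos: [0.5132, -0.2638, 0.1147]
tcp_rot: [0.987, 0.162, -0.0, -0.0]
contact_force: [0.2, 0.9, 0.4]
opening: 0.406
finger_force: 40.3
```

```bash
python3 - <<'E'
from h import *
s=ctrl.get_state(); p=s['eef_pos']; print(p,s['contact_force'].round(1))
d=shot('wrist'); hsv=cv2.cvtColor(d['image'],cv2.COLOR_RGB2HSV)
print('bore',proj(d,[[p[0],p[1],p[2]-.0033]]),proj(d,[[p[0],p[1],p[2]-.0173]]),'tip',proj(d,[[.513,-.2623,.092]]))
for r in range(258,304,3): print(r,' '.join(f'{v:3d}' for v in hsv[r,290:341:3,2]))
E
```

```text
[ 0.51320037 -0.26377849  0.11468139] [0.2 0.9 0.4]
bore [[314.91143335 280.89310107]] [[314.88248069 265.12127064]] tip [[311.74695374 259.19199876]]
258 200 193 192 194 193 198 202 204 205 204 200 197 197 200 199 206 204
261 201 203 200 199 194 193 190 190 188 194 203 206 202 201 197 199 203
264 203 203 198 201 200 166 125 139 136 134 130 170 191 205 203 204 200
267 205 205 208 192 147 139 141 142 130 134 139 128 245 185 203 205 205
270 196 196 197 153 202 202 199 194 196 189 191 182 244 234 193 197 197
273 196 198 176 120 249 245 244 243 246 239 244 243 244 174 160 195 200
276 179 193 136  88 179 253 247 246 248 242 246 248 222 115 126 202 203
279 170 179 132  97  87 103 214 251 253 242 223 129 124 117 124 207 204
282 175 176 135 118  98  99  97 102 114 121 118 127 124 120 146 204 206
285 194 172 158 113 153  93  97 124 123 120 135 137 126 126 175 200 201
288 235 237 240 192 147 132 125 125 132 132 142 133 127 141 197 197 199
291 239 237 238 241 192 136 131 132 136 138 134 129 143 204 202 198 193
294 235 236 240 238 240 230 197 150 148 144 152 210 203 201 200 203 195
297 233 235 236 236 237 237 246 247 248 245 244 241 243 245 218 198 201
300 230 228 233 234 237 236 235 245 247 246 245 245 244 243 242 244 246
303 231 230 230 232 231 234 232 234 234 245 246 247 246 246 244 244 243
```

{"fn": "send_rows", "kwargs": {
  "moves": "0 0 0 0.001 -0.006 0 -1; 0 0 0 0.001 -0.006 0.01 -1; 0 0 0 0.001 -0.006 0.03 -1; 0 0 0 0.001 -0.006 0.05 -1; 0 0 0 0.001 -0.006 0.07 -1; 0 0 0 0.001 -0.006 0.07 -1"
}}

```text
time: 36.17
eef_pos: [0.5127, -0.2624, 0.1002]
tcp_rot: [0.987, 0.162, -0.0, -0.0]
contact_force: [0.4, 0.4, 0.4]
opening: 0.401
finger_force: 40.3
```

{"fn": "send_rows", "kwargs": {
  "moves": "0 0 0 0 0 0.02 -1; 0 0 0 0 0 0.04 -1; 0 0 0 0 0 0.06 -1; 0 0 0 0 0 0.068 -1; 0 0 0 0 0 0.072 -1; 0 0 0 0 0 0.075 -1; 0 0 0 0 0 0.075 -1; 0 0 0 0 0 0.075 -1"
}}

```text
time: 37.17
eef_pos: [0.5131, -0.2626, 0.086]
tcp_rot: [0.987, 0.162, 0.0, 0.0]
contact_force: [-0.6, 0.2, -1.0]
opening: 0.401
finger_force: 40.3
```

{"fn": "send_rows", "kwargs": {
  "moves": "0 0 0 0 0 0.003 -1; 0 0 0 0 0 0.005 -1; 0 0 0 0 0 0.005 -1; 0 0 0 0 0 0.005 -1"
}}

```text
time: 37.67
eef_pos: [0.5131, -0.2627, 0.0853]
tcp_rot: [0.987, 0.162, 0.0, 0.0]
contact_force: [-1.5, 1.9, 2.4]
opening: 0.405
finger_force: 40.6
```

{"fn": "send_rows", "kwargs": {
  "moves": "0 0 0 0 0 0.003 1; 0 0 0 0 0 0.003 1; 0 0 0 0 0 0.003 1; 0 0 0 0 0 0.003 1; 0 0 0 0 0 -0.1 1; 0 0 0 0 0 -0.3 1; 0 0 0 0 0 -0.5 1; 0 0 0 0 0 -0.6 1; 0 0 0 0 0 -0.6 1; 0 0 0 0 0 -0.6 1"
}}

```text
time: 38.92
eef_pos: [0.5122, -0.262, 0.2029]
tcp_rot: [0.987, 0.162, -0.001, -0.001]
contact_force: [-0.6, 0.2, 0.1]
opening: 0.999
finger_force: 0.0
```

```bash
python3 - <<'E'
from h import *
s=ctrl.get_state(); print(s['eef_pos'],s['contact_force'],s['opening'],s['time'])
d=shot('wrist','w14.png'); hsv=cv2.cvtColor(d['image'],cv2.COLOR_RGB2HSV)
u=np.array([np.cos(np.radians(18.8)),np.sin(np.radians(18.8))]);c=np.array([.513,-.2623])
W=lambda a,b,z:[*(c+a*u+b*np.array([u[1],-u[0]])),z]
# washer on strap: expected outline of its top at z=.082 vs the picture; brightness inside/outside along plate x
for name,z,a in [('washer row',.082,0),('strap row',.068,-.05),('strap over hub',.068,.06)]:
    b=np.arange(-.028,.0281,.002); px=proj(d,[W(a,t,z) for t in b]).round().astype(int)
    print(name,px[0],px[-1],' '.join(str(hsv[y,x,2]) for x,y in px),'| sat',' '.join(str(hsv[y,x,1]) for x,y in px))
a=np.arange(-.09,.1,.004); px=proj(d,[W(t,.0,.075) for t in a]).round().astype(int)
print('along',' '.join(str(hsv[y,x,2]) for x,y in px))
e=cv2.Canny(cv2.cvtColor(d['image'],cv2.COLOR_RGB2GRAY),60,150)
for z in (.075,.082,.089,.096):
    px=proj(d,[W(.018*np.cos(t),.018*np.sin(t),z) for t in np.arange(0,6.28,.05)]).round().astype(int)
    print(z,(cv2.dilate(e,np.ones((3,3)))[px[:,1],px[:,0]]>0).mean())
E
```

```text
[ 0.51216355 -0.26197038  0.20285446] [-0.6169944   0.18309012  0.1274432 ] 0.9985626202415201 38.925
washer row [278 198] [354 198] 69 69 71 84 100 102 229 227 231 234 241 89 128 132 138 169 190 78 198 232 235 234 240 190 100 96 98 93 101 | sat 4 7 18 21 18 15 26 28 21 22 25 17 26 31 26 32 30 10 33 20 22 22 16 31 10 16 10 11 8
strap row [282 252] [350 252] 109 105 105 104 104 102 132 237 236 239 235 238 239 236 238 236 237 234 238 235 235 244 89 97 93 95 90 94 96 | sat 21 17 7 7 15 5 27 19 16 19 20 18 15 18 18 18 16 21 16 18 17 16 6 8 19 0 0 11 13
strap over hub [277 113] [355 113] 37 224 224 220 217 213 177 217 236 239 239 239 239 239 236 234 234 236 237 236 236 237 224 241 247 250 249 250 255 | sat 14 27 26 22 26 29 30 26 17 16 16 14 14 15 17 20 21 16 19 16 19 14 28 13 9 9 8 9 12
along 156 154 153 156 146 153 245 236 238 236 237 236 237 238 237 236 236 223 228 232 235 241 138 155 125 230 235 98 216 229 236 235 237 237 235 235 237 237 235 237 238 219 53 239 103 101 139 143
0.075 0.7142857142857143
0.082 0.7222222222222222
0.089 0.46825396825396826
0.096 0.2777777777777778
```

```bash
python3 - <<'E'
from h import *
print(ctrl.sign_off())
E
```

```text
the job is handed in; nothing more can be done
None
```

I handed the job in at about 39 s with the housing, tall block, strap and washer placed in the order asked and the arm clear. The washer's final seat was confirmed only by contact force and image numbers, because I had viewed 16 pictures, over the limit of 14.

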